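# Gauge the blind dowel bore of a plaster mould

## Robot

A 6-joint arm with a two-finger parallel gripper is mounted at the origin on a cart in front of the work surface, level with it; the furniture and walls round the work are solid. World frame = base frame: x ahead of the robot, y to its left, z up, the work surface at z = 0. Lengths are in m, angles in rad, forces in N, time in s.
With the tool pointing down it reaches from about 0.3 to 0.875 m from the base axis. Payload 6.4 kg.
Tool frame: the origin (TCP) lies at the very end of the fingers, on their centre line; the grasp point (between the pads) lies 19 mm behind it (ctrl.grip_point_offset is the z of the grasp point in the tool frame, in m); z points along the fingers, y is the direction in which the jaws open and shut (so a half turn about z gives the same grasp; the last joint's range is limited). The gripper opens to 85 mm and grips with 20 to 120 N. Pads are 22 mm wide; open, the fingers measure 114 mm over their backs; the gripper's body (76 mm by 85 mm) begins 54 mm behind the grasp point. The pads swing forward as they close: fully open they stand 13 mm farther back than shut.
Start: joints at [-0.206, 0.181, 1.607, -0, 1.354, -0.206], TCP at [0.575, 0, 0.231] pointing down, gripper open.
Joint ranges: [-2.99, 2.99], [-0.89, 2.07], [0.3, 2.58], [-1.14, 4.28], [0, 2.63], [-3.12, 3.12]. Speed limits (rad/s): [2.57, 2.57, 3.01, 3.14, 3.14, 3.14].

## Interface

Orientations are given as a unit quaternion [w, x, y, z].
In Python, from bench import status, cams, ctrl gives the robot as it stands.
- The arm moves only by the shell command python3 -m handwheel 'ROWS'. ROWS is JSON, a list of rows, each an object with "grip": the finger opening in cm, from 0 to 8.54; "linear": the shift along the tool's x, y, z in cm, a list of three; "rotation": the turn, a rotation vector about the tool's x, y, z in degrees, a list of three. A call has 1 to 12 rows; each row is the pose to reach, as a shift and turn from the pose commanded when the call began, along the tool's axes at that moment; what a row does not reach only later rows make up. A row lasts 1/12 s, in which the tool goes at most 41.7 mm and 7.16 degrees, less where a joint would pass 70% of its speed; a pose out of reach is approached as far as the arm can. A call with a gripper value outside its range is refused whole. The fingers move at their own pace and stop on an object; the grip force is fixed at half the most. Time passes only in rows, so rows that repeat a pose let the fingers close. It gives the time, the measured TCP pose, the force and the opening at its end, in the units of the state.
- status.get_obs(): the state, without advancing time (a new reading comes with each control period).
- cams.camera(name): name is "scene" or "side" or "wrist"; returns the picture (420x560x3 uint8, red, green, blue); there is no depth.
- cams.camera_info(name): a dict with "fovy" (degrees; the focal length in pixels is half the picture's height over the tangent of half this angle, whatever the lens; pixels are square), "cx", "cy" (the principal point, pixels), "world_from_camera" (4x4, takes a point from camera to world coordinates); the wrist camera has in their place "mount" (4x4, takes a point from camera to tool coordinates, whose origin is the TCP and whose axes are the flange's). Camera axes: x right, y down, z forward; pixel columns grow to the right and rows downward; lengths in m; the calibration is good to about 2 mm. A picture is of the moment at which its call begins: read the wrist's pose just before it. camera_info takes no time and is no camera call.
- ctrl.hand_in(): hands the job in, once; it reports no verdict.
The state is a dict: "time_s": time; "q": joint angles; "dq": joint speeds; "joint_efforts": joint torques, N m; "eef_pos": TCP position; "eef_rot": TCP orientation; "wrist_force": force on the tool from outside, world axes, zero at the start; "torque": the same for the moment, N m; "opening": opening from 0.0 (shut) to 1.0 (fully open).
Only numpy, scipy, OpenCV 4.12 (cv2) and the standard library are available. Lean on these libraries where they do the work, as an engineer would, in place of code of your own. Each camera call takes 0.05 s, during which the arm holds its last target.

## Task

Find out how deep the narrow dowel bore in the plaster mould is: stand the wooden depth gauge flat on the mould with its rod centred over that bore, and push the rod down gently until it rests on the bottom, without jabbing the soft plaster. Then press the clamp lever fully down so that the gauge holds the reading, and leave it standing there with the rod still on the bottom; leave the notebook, pencil, plaster blank and cup where they are.

Things in the scene. Friction and masses are not known exactly. Their poses are not given: they have to be found in the camera images.
- mould: heavy cream plaster block 170 x 200 mm (x by y) on a 196 x 226 mm plywood board; cannot move. Origin: centre of the underside, z up; flat plaster top at z = 76 mm. In the top: a dish 66 mm wide, 12 mm deep at (0, 48) mm; four corner recesses 24 mm wide, 12 mm deep at (+-67, +-82) mm; the upright blind dowel bore at (0, -30) mm, see bore_mouth
- bore_mouth (a point): centre of the dowel bore's mouth, level with the plaster's top face; axes as the mould's. The bore is round, 16 mm wide, straight, with a flat bottom; its depth was never measured and lies between 25 and 46 mm, different from mould to mould; the plaster is soft: over 20 N of rod force marks it
- gauge: depth gauge, loose, about 0.3 kg: wooden bar 200 (x) x 28 (y) x 26 mm high on its flat underside. Origin: middle of the underside, z up. The rod runs upright through the bar's middle; at +x of it stands the clamp (x 10 to 38 mm, 24 mm wide, 52 high) with its lever. Grip across the 28 mm at x = -70 mm (at +70 the lever is in the way). Plaster must lie below the lever too
- rod (a joint): travel of the depth rod, m: 0 = raised as at the start (tip 2 mm above the bar's underside), grows downward, end stop 0.052. Bar flat on the mould: bore depth = value - 0.002. Steel, 8 mm thick, flat knob 20 mm wide on top (110 mm above the bar's underside at 0). Slides with a steady drag of about 2.5 N and stays where it is left; the bore's bottom stops it hard
- rod_tip (a point): centre of the rod's lower end
- rod_knob (a point): centre of the top of the rod's knob: push down here
- clamp_lever (a joint): angle of the clamp lever, rad: 0 to 0.12 at the start = open (it rises outward along the gauge's +x, 40 degrees over level), 0.70 = fully down, level. Pivot at (22, 0, 44) mm in the gauge's frame, along y. Takes some 2 to 8 N down on its pad, stays where it is left; closed, it presses a shoe on the rod and clamps it
- lever_pad (a point): centre of the upper face of the black 16 x 16 mm pad at the lever's end, 40 mm from the pivot: push straight down; it sinks some 25 mm and moves 8 mm outward. At the start about (50, 0, 72) mm in the gauge's frame
- notebook: closed tan notebook 210 x 152 x 13 mm lying on the bench; bystander
- pencil: green pencil 136 mm long, 7 mm thick, lying on the notebook; bystander
- plaster_blank: small cast plaster blank 40 x 55 x 16 mm; bystander
- cup: small cup, 79 mm across, 63 mm high; bystander
There are look-alikes about, which are no part of the job. Of the things that look like the gauge, the larger one is meant.

How it is judged:
On the way, in this order (a step that is already met when the one before it is completed fails the run):
1. the gauge stands flat on the mould with its rod over the dowel bore, clamp still open (z of gauge in the frame of bore_mouth between -0.002 and 0.002 m and horizontal distance between gauge and bore_mouth below 0.0035 m and angle between gauge's own z axis and vertical below 0.03 rad and value of joint clamp_lever below 0.3 rad), for 0.2 s.
2. the rod is pressed onto the bottom of the bore (over 1 N), bar flat, clamp still open (z of gauge in the frame of bore_mouth below 0.002 m and angle between gauge's own z axis and vertical below 0.03 rad and horizontal distance between rod_tip and bore_mouth below 0.0035 m and z of rod_tip in the frame of bore_mouth below -0.02 m and contact force between rod and mould above 1 N and value of joint clamp_lever below 0.3 rad), for 0.1 s.
At the end, for the whole second after the job is handed in: The gauge stands at rest and flat (tilt under 0.03 rad, underside within 2 mm of the plaster's top), its rod inside the dowel bore within 3.5 mm of the bore's axis and still resting on the bottom (contact over 0.15 N), the clamp lever down (over 0.63 rad) (z of gauge in the frame of bore_mouth between -0.002 and 0.002 m and angle between gauge's own z axis and vertical below 0.03 rad and horizontal distance between rod_tip and bore_mouth below 0.0035 m and z of rod_tip in the frame of bore_mouth below -0.02 m and contact force between rod and mould above 0.15 N and value of joint clamp_lever above 0.63 rad and linear speed of gauge below 0.01 m/s); the robot touches nothing.
It fails at once if the rod is jabbed against the plaster with more than 20 N (contact force between rod and mould above 20 N).
It fails at once if a bystander is shifted by more than 30 mm (distance of any of notebook, pencil, plaster_blank, cup from where it was at the start of the episode above 0.03 m).
It also fails if it takes over 58 s, if anything falls off the work surface, if the arm or the gripper's body presses on something with over 40 N, if the wrist force passes 120 N, or if a joint passes its speed limit or range.

## Working session

There is one attempt and no reset: what is moved stays moved. The work goes in short steps, Python scripts to look and compute and a shell command to move; the robot and the scene stay as the last step left them, time stands still between calls to the robot, and variables do not carry over. Pictures are saved under pics/ and viewed, and the job is handed in when it is done.

```bash
ls; mkdir -p pics
cat > h.py <<'E'
import numpy as np, cv2
from bench import status, cams, ctrl
from scipy.spatial.transform import Rotation as R
def snap(n,f):
    o=status.get_obs(); im=cams.camera(n); cv2.imwrite('pics/'+f,im[:,:,::-1]); 
    return o,im
def tool(o):
    T=np.eye(4);q=o['eef_rot'];T[:3,:3]=R.from_quat([q[1],q[2],q[3],q[0]]).as_matrix();T[:3,3]=o['eef_pos'];return T
def cam(n,o=None):
    i=cams.camera_info(n); f=210/np.tan(np.radians(i['fovy'])/2)
    W=np.array(i['world_from_camera']) if n!='wrist' else tool(o)@np.array(i['mount'])
    return f,i['cx'],i['cy'],W
def onz(C,u,v,z):
    f,cx,cy,W=C; d=W[:3,:3]@np.array([(u-cx)/f,(v-cy)/f,1]); p=W[:3,3]; return p+d*(z-p[2])/d[2]
def proj(C,P):
    f,cx,cy,W=C; c=np.linalg.inv(W)@np.append(P,1); return cx+f*c[0]/c[2],cy+f*c[1]/c[2]
E
python3 - <<'E'
from h import *
for n in ['scene','side','wrist']:
    o,im=snap(n,n+'0.png'); print(n,cams.camera_info(n))
print(o)
E
```

```text
pics
scene {'fovy': 47.39755362791568, 'cx': 276.6094955955611, 'cy': 201.60398622720874, 'world_from_camera': array([[-0.69781193, -0.48940023,  0.52301618, -0.46375118],
       [-0.71627609,  0.47406627, -0.51206419,  1.08514306],
       [ 0.00266   , -0.73194848, -0.68135478,  1.3936818 ],
       [ 0.        ,  0.        ,  0.        ,  1.        ]])}
side {'fovy': 42.54520900006641, 'cx': 279.3974057035726, 'cy': 206.5539277226605, 'world_from_camera': array([[-0.9775871 , -0.06631357,  0.19981486,  0.18509726],
       [-0.20969314,  0.39130642, -0.89605138,  1.60861724],
       [-0.01876848, -0.91786807, -0.39644161,  0.74934791],
       [ 0.        ,  0.        ,  0.        ,  1.        ]])}
wrist {'fovy': 64.84961194129365, 'cx': 279.41635900035595, 'cy': 212.156866960574, 'mount': array([[-7.67003225e-04, -9.51699130e-01, -3.07031233e-01,
         7.83149303e-02],
       [ 9.99999674e-01, -6.52529682e-04, -4.75492487e-04,
        -4.42886121e-04],
       [ 2.52178794e-04, -3.07031498e-01,  9.51699320e-01,
        -1.42890221e-01],
       [ 0.00000000e+00,  0.00000000e+00,  0.00000000e+00,
         1.00000000e+00]])}
{'time_s': 0.1, 'q': array([-2.06288478e-01,  1.81475591e-01,  1.60789885e+00, -3.81839374e-06,
        1.35380883e+00, -2.06327008e-01]), 'dq': array([-0.00093058, -0.00115457, -0.00379354, -0.00035842,  0.00079054,
       -0.00241144]), 'joint_efforts': array([-2.02498759e-04, -4.45872438e+01, -3.52238703e+01, -4.27332343e-04,
        4.16999465e-03,  3.20961749e-05]), 'eef_pos': array([5.74504631e-01, 1.26579265e-04, 2.30473701e-01]), 'eef_rot': array([-6.64621915e-04,  7.07092643e-01,  7.07120471e-01, -4.36803031e-04]), 'wrist_force': array([-0.92349328, -0.06853324,  1.09170444]), 'torque': array([ 0.00063217, -0.01847152,  0.0270159 ]), 'opening': 0.9971524074455181}
```

View pics/scene0.png

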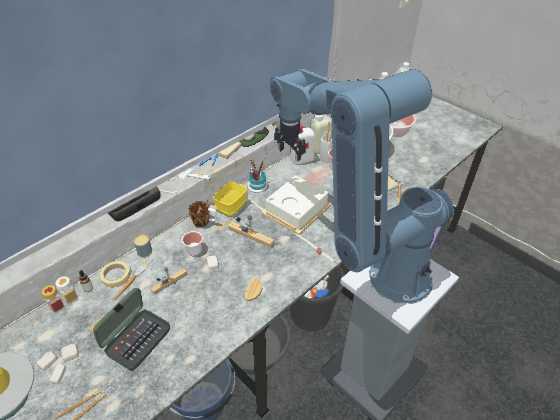

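View pics/side0.png

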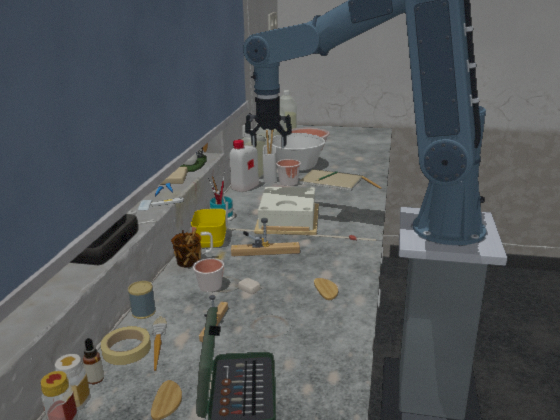

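View pics/wrist0.png

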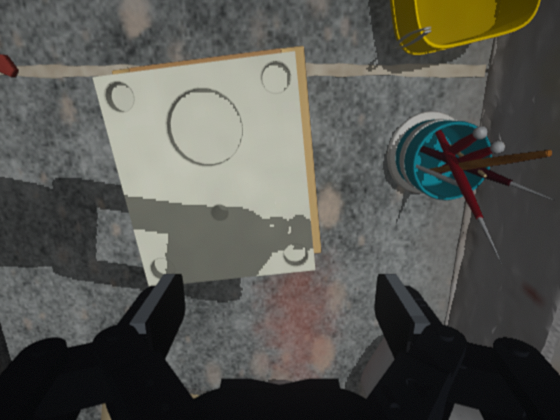

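Run:
```python
from h import *
o=status.get_obs();C=cam('wrist',o)
for z in (.076,.09):
  B=onz(C,219,212,z)
  D=onz(C,204,127,z);print(z,B,D,np.linalg.norm(B-D))
P=[onz(C,u,v,.076) for u,v in [(120,97),(276,78),(295,254),(158,265)]]
print([np.linalg.norm(P[i]-P[(i+1)%4]) for i in range(4)])
S=cams.camera('scene');
cv2.imwrite('pics/sc.png',cv2.resize(S[170:310,130:330],None,fx=4,fy=4,interpolation=cv2.INTER_CUBIC)[:,:,::-1])
S=cams.camera('side');
cv2.imwrite('pics/sd.png',cv2.resize(S[160:310,180:380],None,fx=4,fy=4,interpolation=cv2.INTER_CUBIC)[:,:,::-1])
```

```text
0.076 [ 0.5166603  -0.01733875  0.076     ] [0.50798722 0.06064436 0.076     ] 0.07846392835443573
0.09 [ 0.51937427 -0.01283381  0.09      ] [0.51110934 0.06147949 0.09      ] 0.07477148697900977
[np.float64(0.13359796493795253), np.float64(0.1622060722290512), np.float64(0.13701031227142058), np.float64(0.1589603274299848)]
```

View pics/sc.png

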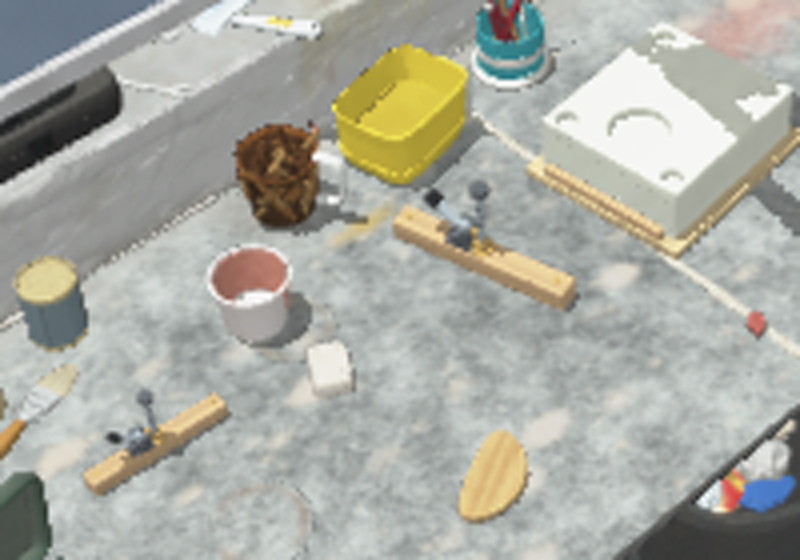

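View pics/sd.png

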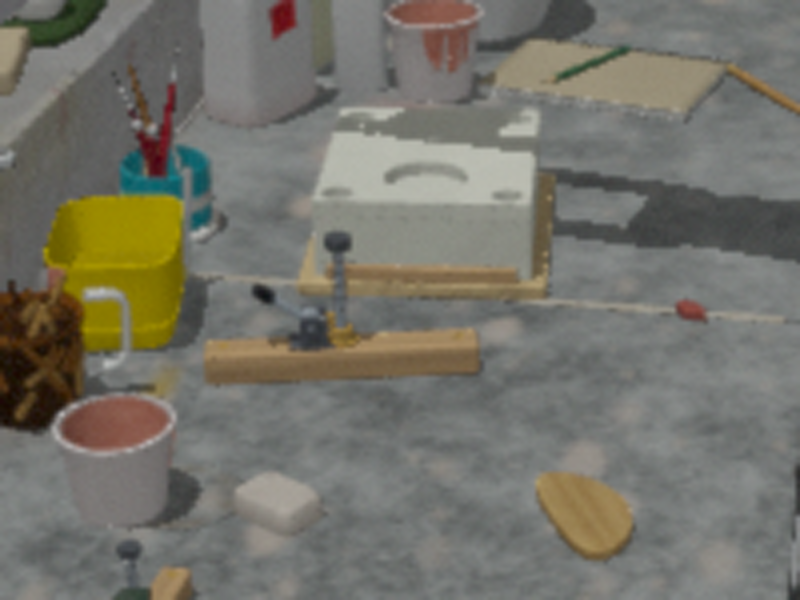

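Run:
```python
from h import *
C=cam('side');D=cam('scene')
# side bar top-face ends; scene bar top
f=lambda u,v:(180+u/4,160+v/4)
g=lambda u,v:(130+u/4,170+v/4)
for p in [(206,343),(477,333),(478,372),(207,382)]: print('side',onz(C,*f(*p),.026 if p[1]<350 else 0))
for p in [(407,208),(575,283)]: print('scene',onz(D,*g(*p),.026))
print('knob',onz(C,*f(337,238),.11),onz(D,*g(479,187),.11))
```

```text
side [0.62681955 0.27784294 0.026     ]
side [0.43586077 0.22804023 0.026     ]
side [0.43321863 0.23925374 0.        ]
side [0.62421846 0.28881371 0.        ]
scene [0.62528293 0.27027758 0.026     ]
scene [0.43506304 0.21981553 0.026     ]
knob [0.53032431 0.26126508 0.11      ] [0.53214951 0.25292996 0.11      ]
```

```bash
python3 -m handwheel '[{"grip":8.5,"linear":[4,-1,0],"rotation":[0,0,0]},{"grip":8.5,"linear":[8,-2,0],"rotation":[0,0,0]},{"grip":8.5,"linear":[12,-3,0],"rotation":[0,0,0]},{"grip":8.5,"linear":[16,-4,0],"rotation":[0,0,0]},{"grip":8.5,"linear":[18,-4,0],"rotation":[0,0,0]},{"grip":8.5,"linear":[18,-4,0],"rotation":[0,0,0]},{"grip":8.5,"linear":[18,-4,0],"rotation":[0,0,0]}]'
python3 - <<'E'
from h import *
o,im=snap('wrist','w1.png');print(o['eef_pos'],o['eef_rot'])
np.save('w1.npy',tool(o))
E
```

```text
time_s: 0.83
eef_pos: [0.5347, 0.181, 0.2312]
eef_rot: [0.0, 0.706, 0.708, -0.0]
wrist_force: [-0.9, -0.3, 0.6]
opening: 0.996
[0.53468125 0.18097053 0.23119986] [ 1.13234613e-04  7.06144357e-01  7.08067871e-01 -1.54093594e-04]
```

View pics/w1.png

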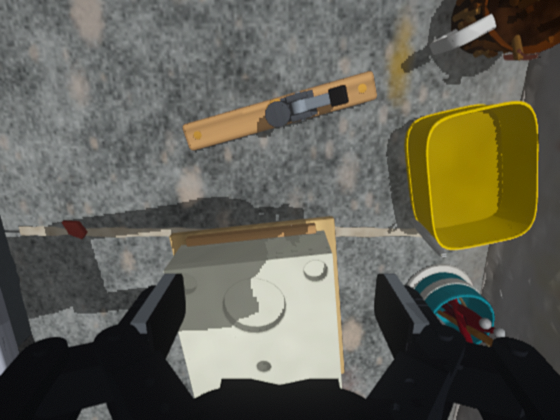

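Run:
```python
from h import *
im=cv2.imread('pics/w1.png')
c=im[60:160,175:385]
cv2.imwrite('pics/w1c.png',cv2.resize(c,None,fx=3.8,fy=3.8,interpolation=cv2.INTER_CUBIC))
c=im[340:390,230:300]
cv2.imwrite('pics/w1b.png',cv2.resize(c,None,fx=6,fy=6,interpolation=cv2.INTER_CUBIC))
```

```text
(no output)
```

View pics/w1c.png

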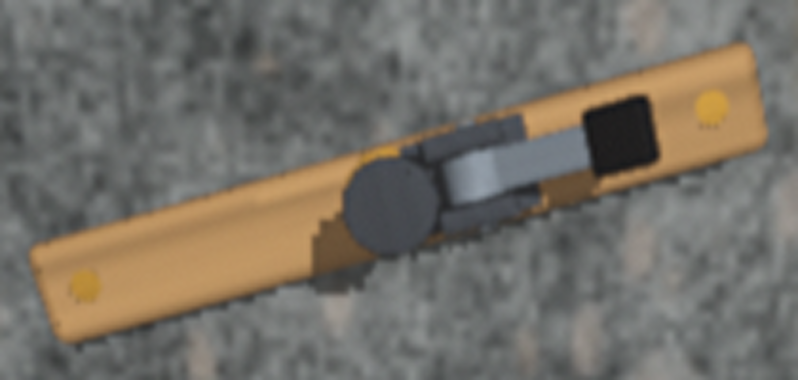

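View pics/w1b.png

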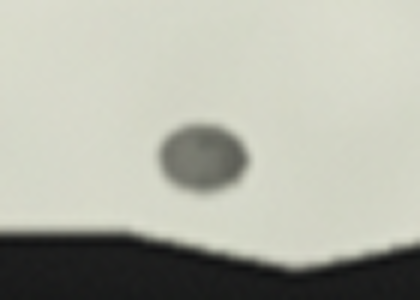

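Run:
```python
from h import *
o=dict(eef_rot=status.get_obs()['eef_rot'],eef_pos=status.get_obs()['eef_pos'])
C=cam('wrist',o)
f=lambda u,v:(175+(u-1.4)/3.8,60+(v-1.4)/3.8)
a=onz(C,*f(85,285),.0265);b=onz(C,*f(711,107),.0265)
print('pins',a,b,np.linalg.norm(a-b),(a+b)/2,np.degrees(np.arctan2(*(b-a)[1::-1])))
P=[onz(C,*f(*p),.026) for p in [(35,247),(66,342),(767,143),(745,42)]]
print(np.mean(P,0),[np.linalg.norm(P[i]-P[i-1]) for i in range(4)]); e=P[2]+P[3]-P[0]-P[1];print(np.degrees(np.arctan2(e[1],e[0])))
print('knob',onz(C,*f(390,206),.11),'pad',onz(C,*f(622,133),.072))
print('bore',onz(C,230+(203-2.5)/6,340+(157-2.5)/6,.076))
# mould top edges from mask: corner recess & yaw from first image
im=cv2.imread('pics/wrist0.png')
m=((im[:,:,1]>0)&(abs(im[:,:,2].astype(int)-im[:,:,0])>8)&(im[:,:,0]>60)).astype(np.uint8)
print(m.sum())
cv2.imwrite('pics/m0.png',cv2.resize(im[50:290,80:340],None,fx=3,fy=2.5))
```

```text
pins [0.44969178 0.22962869 0.0265    ] [0.61538883 0.27475092 0.0265    ] 0.17173097395078157 [0.5325403  0.25218981 0.0265    ] 15.233273047093249
[0.5334867  0.25253732 0.026     ] [np.float64(0.1928957604813933), np.float64(0.026000340038745493), np.float64(0.19462578815905077), np.float64(0.025627730844083645)]
15.330724028216682
knob [0.53270856 0.25209414 0.11      ] pad [0.58505237 0.26707376 0.072     ]
bore [ 0.51659004 -0.01795882  0.076     ]
50114
```

View pics/m0.png

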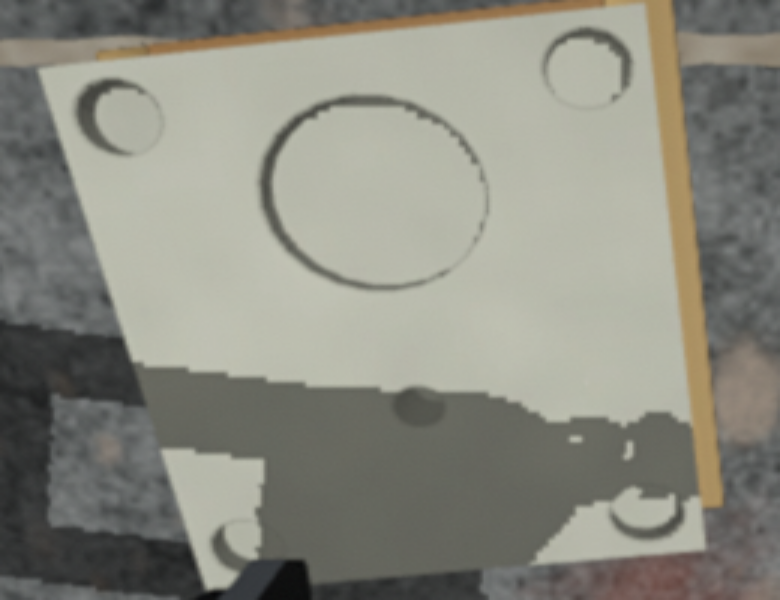

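```bash
cat >> h.py <<'E'
def rel(pos,yaw):
    # target: tool down, tool x at world yaw (deg); returns linear cm + rotvec deg from current
    T=tool(status.get_obs()); a=np.radians(yaw); x=np.array([np.cos(a),np.sin(a),0]); z=np.array([0,0,-1.]); y=np.cross(z,x)
    Rt=np.stack([x,y,z],1); r=R.from_matrix(T[:3,:3].T@Rt).as_rotvec(degrees=True)
    return (T[:3,:3].T@(np.array(pos)-T[:3,3])*100).round(2), r.round(2)
E
python3 - <<'E'
from h import *
print(rel([.4651,.2336,.13],195.3))
E
```

```text
(array([ 5.38, -6.98, 10.11]), array([-4.0000e-02,  1.0000e-02, -1.0524e+02]))
```

```bash
python3 -m handwheel '[{"grip":7,"linear":[0.5,-0.6,1],"rotation":[0,0,-7]},{"grip":7,"linear":[1,-1.2,2],"rotation":[0,0,-14]},{"grip":7,"linear":[1.5,-1.8,3],"rotation":[0,0,-21]},{"grip":7,"linear":[2,-2.4,4],"rotation":[0,0,-28]},{"grip":7,"linear":[2.5,-3,5],"rotation":[0,0,-35]},{"grip":7,"linear":[3,-3.6,6],"rotation":[0,0,-42]},{"grip":7,"linear":[3.5,-4.2,7],"rotation":[0,0,-49]},{"grip":7,"linear":[4,-5,8],"rotation":[0,0,-56]},{"grip":7,"linear":[4.5,-5.8,9],"rotation":[0,0,-63]},{"grip":7,"linear":[5,-6.5,10],"rotation":[0,0,-70]},{"grip":7,"linear":[5.38,-6.98,10.1],"rotation":[0,0,-77]},{"grip":7,"linear":[5.38,-6.98,10.1],"rotation":[0,0,-84]}]'
python3 -m handwheel '[{"grip":7,"linear":[0,0,0],"rotation":[0,0,-7]},{"grip":7,"linear":[0,0,0],"rotation":[0,0,-14]},{"grip":7,"linear":[0,0,0],"rotation":[0,0,-21.2]},{"grip":7,"linear":[0,0,0],"rotation":[0,0,-21.2]},{"grip":7,"linear":[0,0,0],"rotation":[0,0,-21.2]}]'
python3 - <<'E'
from h import *
print(rel([.4651,.2336,.003],195.3)); o,im=snap('wrist','w2.png')
C=cam('wrist',o); print([proj(C,p) for p in [(.4497,.2296,.0265),(.6154,.2747,.0265),(.5327,.2521,.11)]])
E
```

```text
time_s: 1.88
eef_pos: [0.4642, 0.2326, 0.1291]
eef_rot: [-0.001, 0.05, 0.999, -0.0]
wrist_force: [-0.1, 0.6, 0.2]
opening: 0.817
time_s: 2.3
eef_pos: [0.4657, 0.2326, 0.1303]
eef_rot: [-0.0, -0.129, 0.992, -0.0]
wrist_force: [0.5, -0.8, 0.4]
opening: 0.82
(array([ 0.04,  0.12, 12.73]), array([-0.02, -0.01, -0.42]))
[(np.float64(281.44244141026087), np.float64(191.65172914373667)), (np.float64(282.3515968757597), np.float64(371.18216458310127)), (np.float64(282.85262545786617), np.float64(362.96494839842376))]
```

View pics/w2.png

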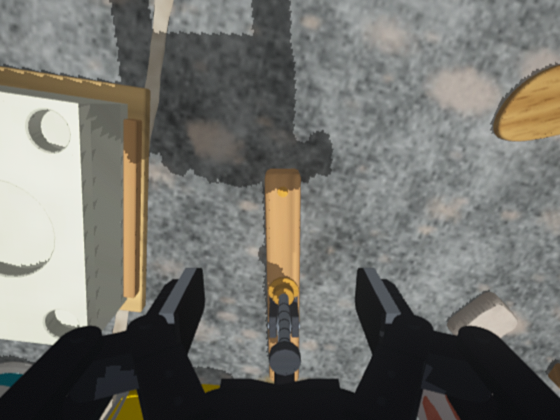

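```bash
python3 -m handwheel '[{"grip":7,"linear":[0,0.1,3.5],"rotation":[0,0,-0.4]},{"grip":7,"linear":[0,0.1,7],"rotation":[0,0,-0.4]},{"grip":7,"linear":[0,0.1,10],"rotation":[0,0,-0.4]},{"grip":7,"linear":[0,0.1,11.5],"rotation":[0,0,-0.4]},{"grip":7,"linear":[0,0.1,12.6],"rotation":[0,0,-0.4]},{"grip":7,"linear":[0,0.1,12.6],"rotation":[0,0,-0.4]},{"grip":7,"linear":[0,0.1,12.6],"rotation":[0,0,-0.4]}]'
python3 - <<'E'
from h import *
print(rel([.4651,.2336,.003],195.3)); o,im=snap('side','s3.png')
cv2.imwrite('pics/s3.png',cv2.resize(im[160:310,180:380],None,fx=4,fy=4,interpolation=cv2.INTER_CUBIC)[:,:,::-1])
E
```

```text
time_s: 2.93
eef_pos: [0.4653, 0.2346, 0.0044]
eef_rot: [-0.0, -0.135, 0.991, -0.0]
wrist_force: [-0.4, 0.8, -0.0]
opening: 0.823
(array([ 0.04, -0.09,  0.14]), array([-0.  , -0.01,  0.2 ]))
```

View pics/s3.png

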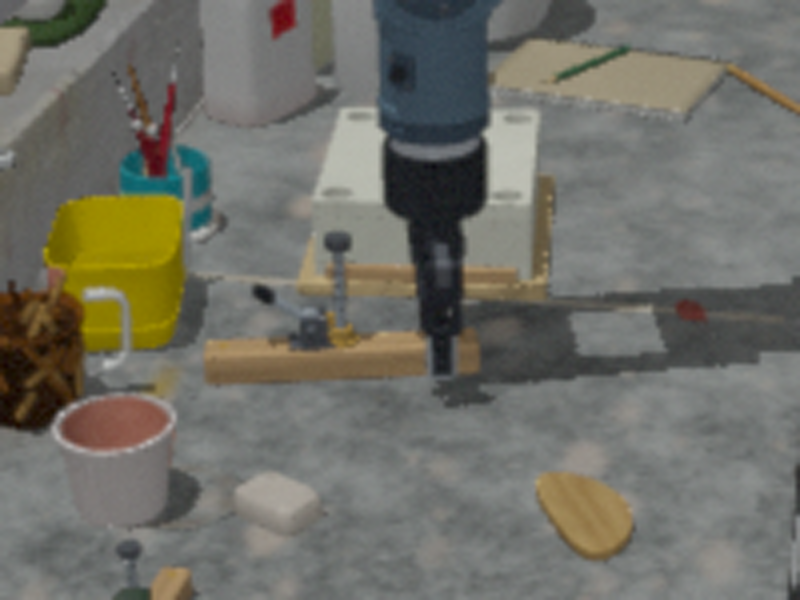

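```bash
python3 -m handwheel '[{"grip":4,"linear":[0,-0.05,0],"rotation":[0,0,0.2]},{"grip":2,"linear":[0,-0.05,0],"rotation":[0,0,0.2]},{"grip":2,"linear":[0,-0.05,0],"rotation":[0,0,0.2]},{"grip":2,"linear":[0,-0.05,0],"rotation":[0,0,0.2]},{"grip":2,"linear":[0,-0.05,0],"rotation":[0,0,0.2]},{"grip":2,"linear":[0,-0.05,0],"rotation":[0,0,0.2]},{"grip":2,"linear":[0,-0.05,0],"rotation":[0,0,0.2]},{"grip":2,"linear":[0,-0.05,0],"rotation":[0,0,0.2]}]'
python3 -m handwheel '[{"grip":2,"linear":[0,0,-3],"rotation":[0,0,0]},{"grip":2,"linear":[0,0,-6],"rotation":[0,0,0]},{"grip":2,"linear":[0,0,-9],"rotation":[0,0,0]},{"grip":2,"linear":[0,0,-12],"rotation":[0,0,0]},{"grip":2,"linear":[0,0,-13],"rotation":[0,0,0]},{"grip":2,"linear":[0,0,-13],"rotation":[0,0,0]},{"grip":2,"linear":[0,0,-13],"rotation":[0,0,0]}]'
python3 - <<'E'
from h import *
o,im=snap('wrist','w4.png')
o,im=snap('side','s4.png')
cv2.imwrite('pics/s4.png',cv2.resize(im[100:310,180:380],None,fx=3.8,fy=2.85,interpolation=cv2.INTER_CUBIC)[:,:,::-1])
print(rel([.4651,.2336,.133],195.3))
E
```

```text
time_s: 3.65
eef_pos: [0.466, 0.2346, 0.0055]
eef_rot: [0.001, -0.134, 0.991, 0.0]
wrist_force: [-1.0, -0.8, 7.2]
opening: 0.319
time_s: 4.23
eef_pos: [0.4645, 0.2341, 0.1334]
eef_rot: [-0.0, -0.134, 0.991, -0.0]
wrist_force: [-0.2, 1.0, -4.4]
opening: 0.313
(array([-0.17, -0.07, -0.12]), array([ 0.01, -0.26,  0.1 ]))
```

View pics/s4.png

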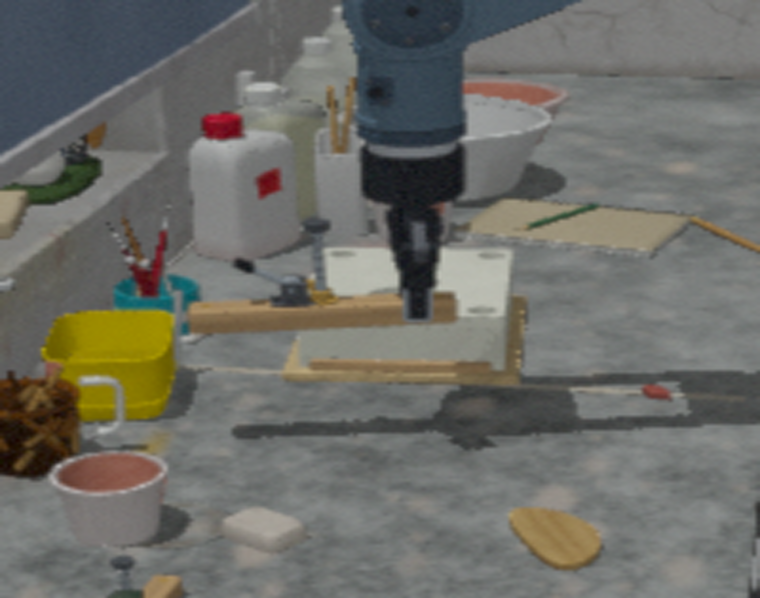

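View pics/w4.png

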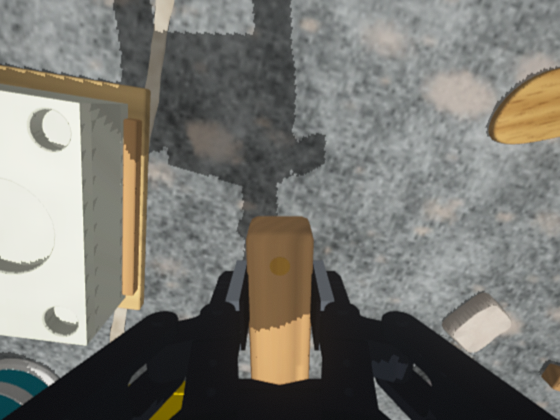

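Run:
```python
from h import *
print(rel([.4498,-.0354,.125],195.3))
```

```text
(array([  8.44, -25.6 ,   0.71]), array([ 0.01, -0.26,  0.1 ]))
```

```bash
python3 -m handwheel '[{"grip":2,"linear":[1,-3,0],"rotation":[0,0,0]},{"grip":2,"linear":[2,-6,0],"rotation":[0,0,0]},{"grip":2,"linear":[3,-9,0],"rotation":[0,0,0]},{"grip":2,"linear":[4,-12,0],"rotation":[0,0,0]},{"grip":2,"linear":[5,-15,0],"rotation":[0,0,0]},{"grip":2,"linear":[6,-18,0],"rotation":[0,0,0]},{"grip":2,"linear":[7,-21,0],"rotation":[0,0,0]},{"grip":2,"linear":[8,-24,0.4],"rotation":[0,0,0]},{"grip":2,"linear":[8.44,-25.6,0.7],"rotation":[0,0,0]},{"grip":2,"linear":[8.44,-25.6,0.7],"rotation":[0,0,0]},{"grip":2,"linear":[8.44,-25.6,0.7],"rotation":[0,0,0]}]'
python3 - <<'E'
from h import *
o,im=snap('wrist','w5.png')
C=cam('wrist',o);print('bore',proj(C,[.5166,-.0177,.076]))
o,im=snap('side','s5.png')
cv2.imwrite('pics/s5.png',cv2.resize(im[130:260,200:360],None,fx=5,fy=4.5,interpolation=cv2.INTER_CUBIC)[:,:,::-1])
print(rel([.4498,-.0354,.082],195.3))
E
```

```text
time_s: 5.25
eef_pos: [0.4502, -0.0352, 0.1253]
eef_rot: [-0.002, -0.133, 0.991, 0.001]
wrist_force: [-0.1, 0.2, -4.2]
opening: 0.313
bore (np.float64(279.04241518309163), np.float64(330.9214230782767))
(array([ 0.12, -0.11,  4.41]), array([ 0.1 , -0.12,  0.1 ]))
```

View pics/s5.png

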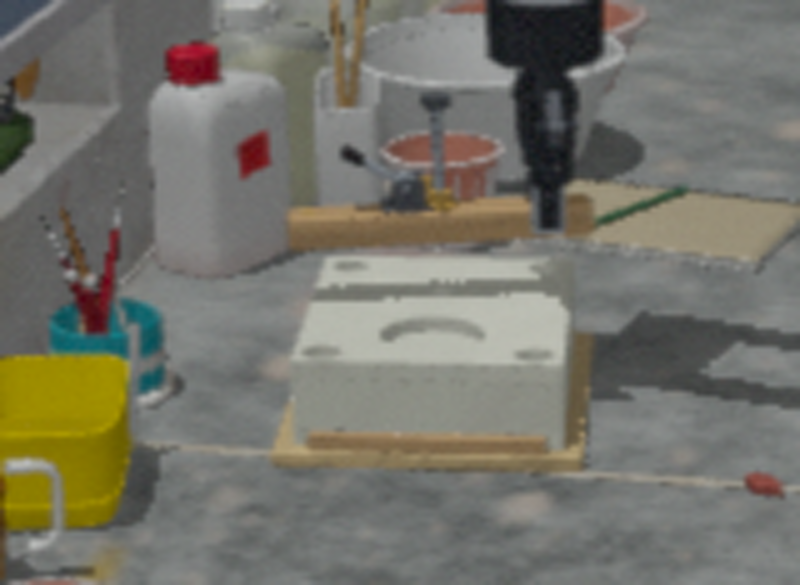

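View pics/w5.png

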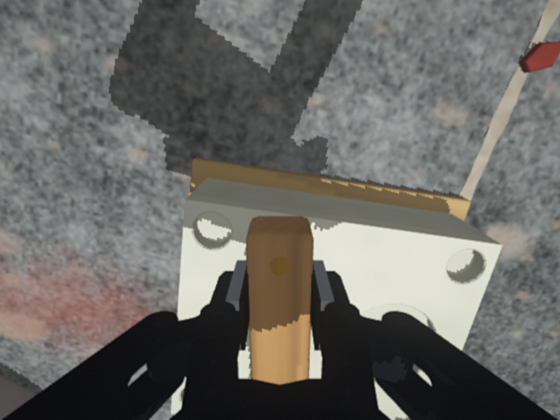

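```bash
python3 -m handwheel '[{"grip":2,"linear":[0,-0.05,2],"rotation":[0,0,0]},{"grip":2,"linear":[0,-0.05,3],"rotation":[0,0,0]},{"grip":2,"linear":[0,-0.05,3.8],"rotation":[0,0,0]},{"grip":2,"linear":[0,-0.05,3.8],"rotation":[0,0,0]},{"grip":2,"linear":[0,-0.05,3.8],"rotation":[0,0,0]}]'
python3 -m handwheel '[{"grip":2,"linear":[0,0,0.1],"rotation":[0,0,0]},{"grip":2,"linear":[0,0,0.2],"rotation":[0,0,0]},{"grip":2,"linear":[0,0,0.2],"rotation":[0,0,0]}]'
python3 -m handwheel '[{"grip":2,"linear":[0,0,0.1],"rotation":[0,0,0]},{"grip":2,"linear":[0,0,0.2],"rotation":[0,0,0]},{"grip":2,"linear":[0,0,0.2],"rotation":[0,0,0]}]'
python3 - <<'E'
from h import *
print(rel([.4499,-.0354,.082],195.3))
E
```

```text
time_s: 5.77
eef_pos: [0.4513, -0.0347, 0.0888]
eef_rot: [-0.001, -0.134, 0.991, 0.0]
wrist_force: [-0.1, 0.6, -2.5]
opening: 0.318
time_s: 6.02
eef_pos: [0.4522, -0.0355, 0.0877]
eef_rot: [0.0, -0.134, 0.991, -0.0]
wrist_force: [-0.1, -0.4, -3.6]
opening: 0.314
time_s: 6.27
eef_pos: [0.4518, -0.0354, 0.0853]
eef_rot: [0.0, -0.134, 0.991, -0.0]
wrist_force: [1.1, 0.5, -4.4]
opening: 0.31
(array([0.18, 0.06, 0.33]), array([-0.  ,  0.  ,  0.09]))
```

```bash
for i in 1 2 3 4 5; do python3 -m handwheel '[{"grip":2,"linear":[0,0,0],"rotation":[0,0,0]}]' | sed -n '2p;4p'; done
```

```text
eef_pos: [0.4518, -0.0354, 0.0853]
wrist_force: [0.9, -0.4, -3.8]
eef_pos: [0.4518, -0.0354, 0.0853]
wrist_force: [-0.1, -0.3, -3.8]
eef_pos: [0.4519, -0.0354, 0.0853]
wrist_force: [-0.6, -0.1, -3.5]
eef_pos: [0.4519, -0.0354, 0.0853]
wrist_force: [0.2, 0.1, -3.8]
eef_pos: [0.4519, -0.0354, 0.0853]
wrist_force: [-0.6, 0.8, -3.2]
```

```bash
python3 -m handwheel '[{"grip":2,"linear":[0.18,0.05,0.1],"rotation":[0,0,0]},{"grip":2,"linear":[0.18,0.05,0.2],"rotation":[0,0,0]},{"grip":2,"linear":[0.18,0.05,0.2],"rotation":[0,0,0]}]'
python3 -m handwheel '[{"grip":2,"linear":[0,0,0.1],"rotation":[0,0,0]},{"grip":2,"linear":[0,0,0.1],"rotation":[0,0,0]},{"grip":2,"linear":[0,0,0.1],"rotation":[0,0,0]}]'
python3 - <<'E'
from h import *
o,im=snap('side','s6.png')
cv2.imwrite('pics/s6.png',cv2.resize(im[130:260,200:360],None,fx=5,fy=4.5,interpolation=cv2.INTER_CUBIC)[:,:,::-1])
E
```

```text
time_s: 6.93
eef_pos: [0.4499, -0.0354, 0.0832]
eef_rot: [0.0, -0.134, 0.991, 0.0]
wrist_force: [-0.6, 0.3, -1.8]
opening: 0.318
time_s: 7.18
eef_pos: [0.4501, -0.0355, 0.0825]
eef_rot: [0.0, -0.134, 0.991, -0.0]
wrist_force: [-1.4, 0.7, -0.8]
opening: 0.312
```

View pics/s6.png

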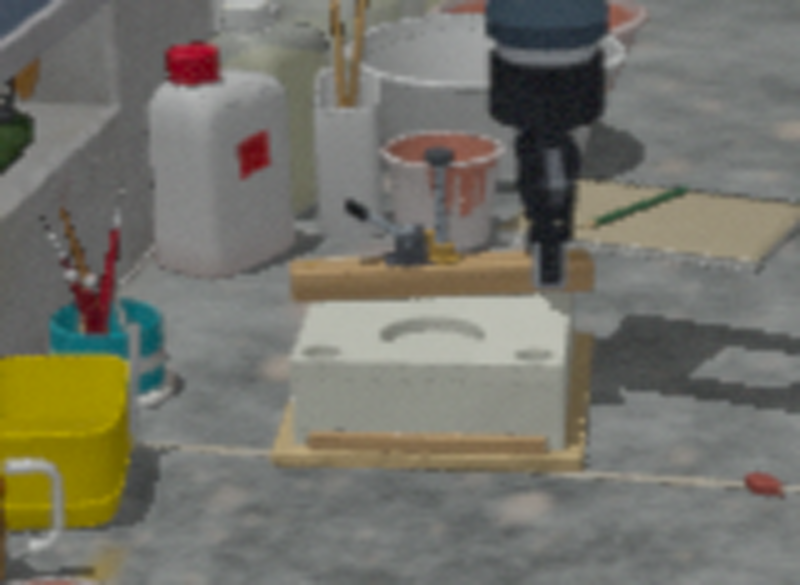

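```bash
for i in 1 2; do python3 -m handwheel '[{"grip":2,"linear":[0,0,0.05],"rotation":[0,0,0]},{"grip":2,"linear":[0,0,0.05],"rotation":[0,0,0]},{"grip":2,"linear":[0,0,0.05],"rotation":[0,0,0]}]'; done
```

```text
time_s: 7.48
eef_pos: [0.4502, -0.0355, 0.082]
eef_rot: [0.0, -0.134, 0.991, -0.0]
wrist_force: [-2.6, -1.4, 0.5]
opening: 0.313
time_s: 7.73
eef_pos: [0.4502, -0.0355, 0.0819]
eef_rot: [0.0, -0.134, 0.991, -0.0]
wrist_force: [-4.5, -0.5, 6.6]
opening: 0.314
```

```bash
python3 -m handwheel '[{"grip":3.2,"linear":[0,0,-0.05],"rotation":[0,0,0]},{"grip":3.6,"linear":[0,0,-0.05],"rotation":[0,0,0]},{"grip":4.2,"linear":[0,0,-0.05],"rotation":[0,0,0]},{"grip":5,"linear":[0,0,-0.05],"rotation":[0,0,0]},{"grip":6,"linear":[0,0,-0.05],"rotation":[0,0,0]},{"grip":6,"linear":[0,0,-0.05],"rotation":[0,0,0]}]'
python3 -m handwheel '[{"grip":6,"linear":[0,0,-2],"rotation":[0,0,0]},{"grip":6,"linear":[0,0,-5],"rotation":[0,0,0]},{"grip":6,"linear":[0,0,-8],"rotation":[0,0,0]},{"grip":6,"linear":[0,0,-11],"rotation":[0,0,0]},{"grip":6,"linear":[0,0,-15],"rotation":[0,0,0]},{"grip":6,"linear":[0,0,-18],"rotation":[0,0,0]},{"grip":6,"linear":[0,0,-18],"rotation":[0,0,0]}]'
python3 - <<'E'
from h import *
o,im=snap('wrist','w7.png')
o,im=snap('side','s7.png')
cv2.imwrite('pics/s7.png',cv2.resize(im[130:260,200:360],None,fx=5,fy=4.5,interpolation=cv2.INTER_CUBIC)[:,:,::-1])
E
```

```text
time_s: 8.23
eef_pos: [0.45, -0.0354, 0.0817]
eef_rot: [-0.0, -0.134, 0.991, 0.0]
wrist_force: [-0.0, 0.2, -0.9]
opening: 0.707
time_s: 8.82
eef_pos: [0.4533, -0.0365, 0.2689]
eef_rot: [0.005, -0.134, 0.991, -0.003]
wrist_force: [2.0, -0.7, 1.2]
opening: 0.703
```

View pics/w7.png

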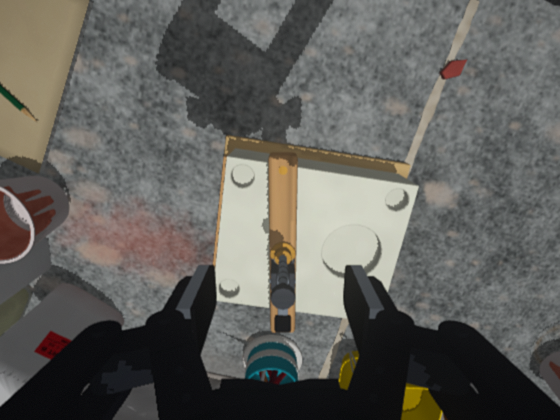

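View pics/s7.png

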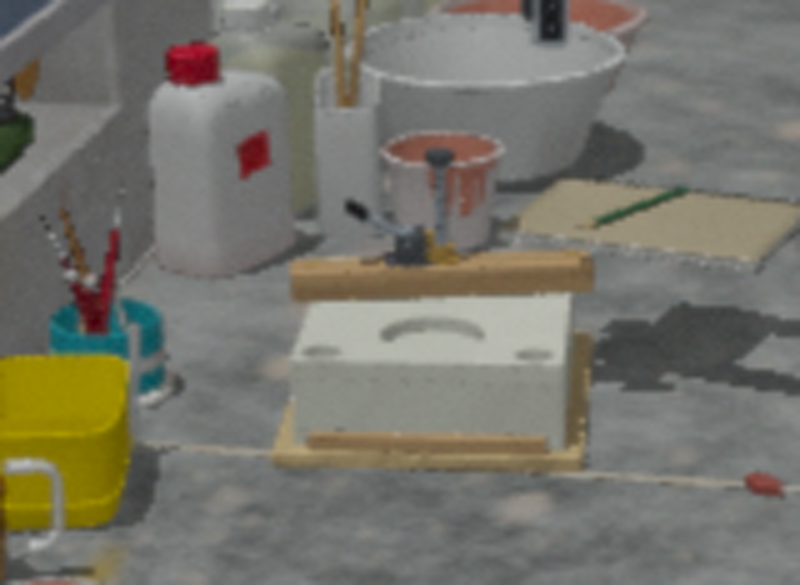

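Run:
```python
from h import *
print(rel([.592,.003,.27],195.3))
```

```text
(array([-14.65,  -0.03,  -0.65]), array([-0.11,  0.16,  0.1 ]))
```

```bash
python3 -m handwheel '[{"grip":4,"linear":[-3.5,0,0],"rotation":[0,0,0]},{"grip":2,"linear":[-7,0,0],"rotation":[0,0,0]},{"grip":0,"linear":[-10.5,0,0],"rotation":[0,0,0]},{"grip":0,"linear":[-14,0,0],"rotation":[0,0,0]},{"grip":0,"linear":[-14.6,0,0],"rotation":[0,0,0]},{"grip":0,"linear":[-14.6,0,0],"rotation":[0,0,0]},{"grip":0,"linear":[-14.6,0,0],"rotation":[0,0,0]},{"grip":0,"linear":[-14.6,0,0],"rotation":[0,0,0]},{"grip":0,"linear":[-14.6,0,0],"rotation":[0,0,0]}]'
python3 - <<'E'
from h import *
o,im=snap('wrist','w8.png'); print(o['eef_pos'],o['dq'].round(3))
E
```

```text
time_s: 9.67
eef_pos: [0.5895, 0.0031, 0.2616]
eef_rot: [-0.0, -0.134, 0.991, 0.0]
wrist_force: [0.4, -0.2, 1.0]
opening: -0.001
[0.58953172 0.00307171 0.26162275] [ 0.    -0.007 -0.009  0.003 -0.001 -0.   ]
```

View pics/w8.png

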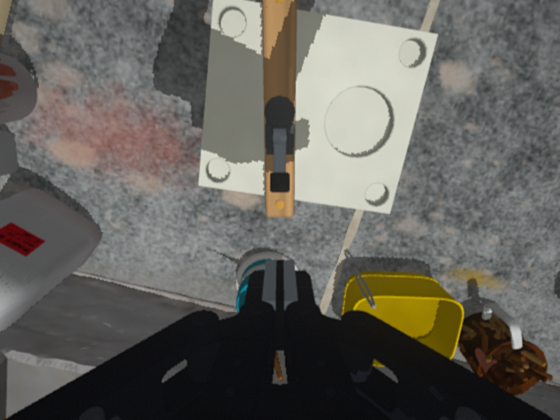

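Run:
```python
from h import *
im=cv2.imread('pics/w8.png')
c=im[0:225,190:450]
cv2.imwrite('pics/w8c.png',cv2.resize(c,None,fx=2.6*1.15,fy=2.6,interpolation=cv2.INTER_CUBIC))
cv2.imwrite('pics/w8d.png',cv2.resize(im[85:220,240:330],None,fx=4,fy=4,interpolation=cv2.INTER_CUBIC))
```

```text
(no output)
```

View pics/w8c.png

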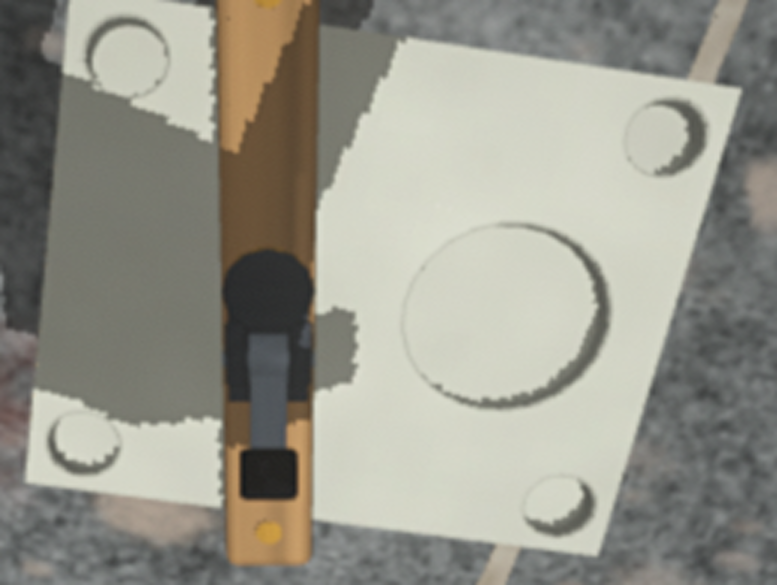

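View pics/w8d.png

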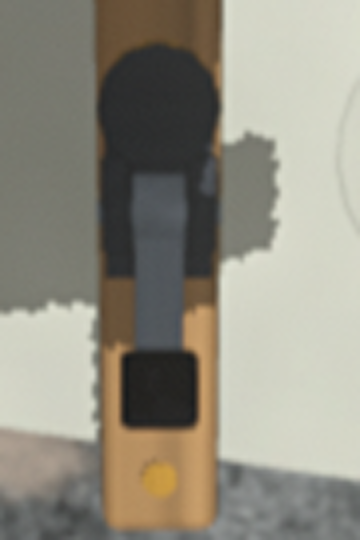

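```bash
cat >> h.py <<'E'
def fit(M,P):
    M=np.array(M);P=np.array(P)[:,:2];m=M.mean(0);p=P.mean(0)
    A=(M-m)@np.array([1,1j]);B=(P-p)@np.array([1,1j]);s=(B*A.conj()).sum()/(abs(A)**2).sum()
    r=s/abs(s);f=lambda q:(lambda c:np.array([c.real,c.imag]))(complex(*p)+r*(complex(*q)-complex(*m)))
    return abs(s),np.degrees(np.angle(s)),f,[np.round(1e3*(f(a)-b),1) for a,b in zip(M,P)]
E
python3 - <<'E'
from h import *
C=cam('wrist',status.get_obs())
f=lambda u,v:(190+(u-1)/2.99,(v-.8)/2.6)
px=[(128,57),(665,137),(84,442),(558,504),(505,315)]
M=[(-.067,-.082),(-.067,.082),(.067,-.082),(.067,.082),(0,.048)]
s,a,F,r=fit(M,[onz(C,*f(*p),.076) for p in px])
print(s,a,r,'bore',F((0,-.03)))
k=(240+(160-1.5)/4,85+(102-1.5)/4)
print('knob',onz(C,*k,.186)); print('pin+',onz(C,*f(268,531),.1025),onz(C,240+(158-1.5)/4,85+(479-1.5)/4,.1025),'pad',onz(C,240+(160-1.5)/4,85+(389-1.5)/4,.148))
print(C[3][:3,3])
E
```

```text
0.9947151566942983 6.611895930240113 [array([-0.5, -0.8]), array([-0.5,  0. ]), array([ 0.2, -0.3]), array([0.1, 0.4]), array([0.7, 0.6])] bore [ 0.51655445 -0.01803419]
knob [ 0.51602325 -0.01737868  0.186     ]
pin+ [0.59957245 0.00530928 0.1025    ] [0.60004943 0.00526913 0.1025    ] pad [ 0.56893861 -0.00282305  0.148     ]
[ 0.51329647 -0.01840024  0.40486264]
```

Run:
```python
from h import *
print(rel([.5163,-.0176,.20],195.3))
```

```text
(array([ 7.63, -0.04,  6.2 ]), array([-0.01, -0.  ,  0.07]))
```

```bash
python3 -m handwheel '[{"grip":0,"linear":[2.5,0,0.5],"rotation":[0,0,0]},{"grip":0,"linear":[5,0,1.5],"rotation":[0,0,0]},{"grip":0,"linear":[7.5,0,3],"rotation":[0,0,0]},{"grip":0,"linear":[7.63,0,5],"rotation":[0,0,0]},{"grip":0,"linear":[7.63,0,6.0],"rotation":[0,0,0]},{"grip":0,"linear":[7.63,0,6.0],"rotation":[0,0,0]},{"grip":0,"linear":[7.63,0,6.0],"rotation":[0,0,0]},{"grip":0,"linear":[7.63,0,6.0],"rotation":[0,0,0]}]'
python3 - <<'E'
from h import *
print(rel([.5163,-.0176,.20],195.3))
o,im=snap('wrist','w9.png')
o,im=snap('side','s9.png')
cv2.imwrite('pics/s9.png',cv2.resize(im[130:260,200:360],None,fx=5,fy=4.5,interpolation=cv2.INTER_CUBIC)[:,:,::-1])
E
```

```text
time_s: 10.38
eef_pos: [0.5182, -0.0171, 0.203]
eef_rot: [0.001, -0.134, 0.991, -0.0]
wrist_force: [0.2, 0.7, 0.4]
opening: -0.003
(array([ 0.2, -0. ,  0.3]), array([-0.05,  0.1 ,  0.11]))
```

View pics/s9.png

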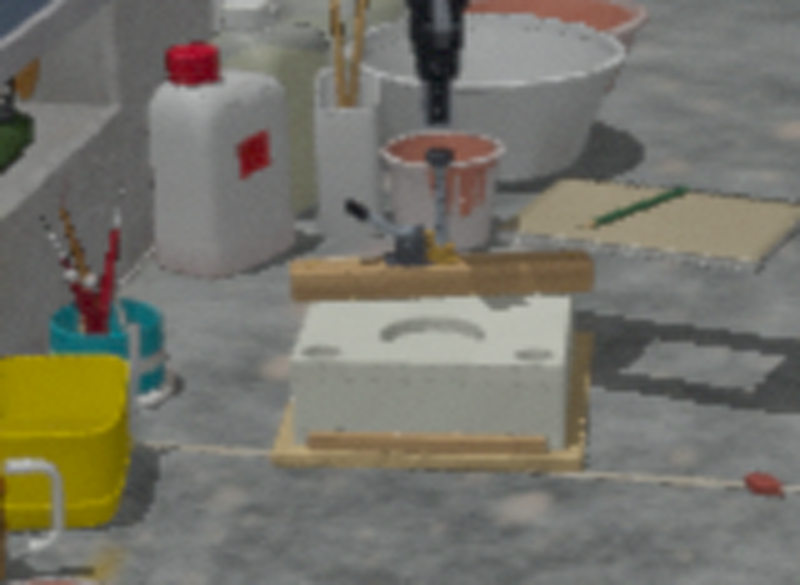

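View pics/w9.png

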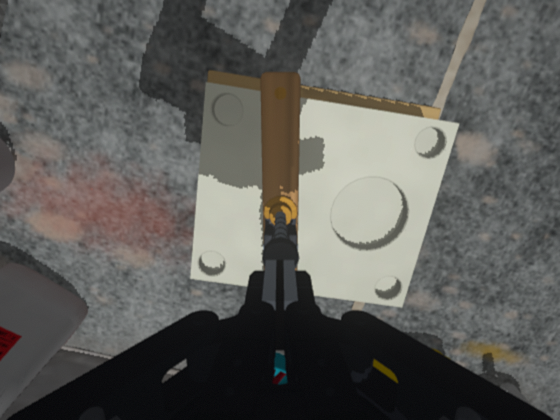

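```bash
python3 -m handwheel '[{"grip":0,"linear":[0.2,0,0.6],"rotation":[0,0,0]},{"grip":0,"linear":[0.2,0,1.2],"rotation":[0,0,0]},{"grip":0,"linear":[0.2,0,1.4],"rotation":[0,0,0]},{"grip":0,"linear":[0.2,0,1.4],"rotation":[0,0,0]},{"grip":0,"linear":[0.2,0,1.4],"rotation":[0,0,0]}]'
for i in 1 2 3 4; do python3 -m handwheel '[{"grip":0,"linear":[0,0,0.1],"rotation":[0,0,0]},{"grip":0,"linear":[0,0,0.1],"rotation":[0,0,0]}]'|sed -n '1,2p;4p'; done
```

```text
time_s: 10.9
eef_pos: [0.515, -0.0173, 0.1874]
eef_rot: [-0.0, -0.134, 0.991, 0.0]
wrist_force: [-0.6, -0.5, 0.4]
opening: -0.006
time_s: 11.07
eef_pos: [0.5153, -0.0174, 0.1868]
wrist_force: [0.2, -0.0, 0.2]
time_s: 11.23
eef_pos: [0.5154, -0.0175, 0.1858]
wrist_force: [1.0, 0.3, 0.4]
time_s: 11.4
eef_pos: [0.5154, -0.0174, 0.1849]
wrist_force: [0.6, 0.4, 1.2]
time_s: 11.57
eef_pos: [0.5154, -0.0175, 0.1838]
wrist_force: [0.4, 0.5, 0.3]
```

```bash
for i in 1 2 3 4 5 6; do python3 -m handwheel '[{"grip":0,"linear":[0,0,0.1],"rotation":[0,0,0]},{"grip":0,"linear":[0,0,0.1],"rotation":[0,0,0]}]'|sed -n '2p;4p'; done
python3 - <<'E'
from h import *
o,im=snap('side','s10.png')
cv2.imwrite('pics/s10.png',cv2.resize(im[130:230,230:330],None,fx=6,fy=6,interpolation=cv2.INTER_CUBIC)[:,:,::-1])
E
```

```text
eef_pos: [0.5153, -0.0174, 0.1827]
wrist_force: [0.0, -0.2, 0.8]
eef_pos: [0.5153, -0.0175, 0.1817]
wrist_force: [0.1, 0.4, 1.1]
eef_pos: [0.5152, -0.0174, 0.1806]
wrist_force: [1.2, -0.5, 0.1]
eef_pos: [0.5152, -0.0174, 0.1796]
wrist_force: [0.7, 0.1, 1.0]
eef_pos: [0.5152, -0.0174, 0.1786]
wrist_force: [0.3, 0.9, 1.6]
eef_pos: [0.5152, -0.0174, 0.1776]
wrist_force: [0.3, -0.3, 0.8]
```

View pics/s10.png

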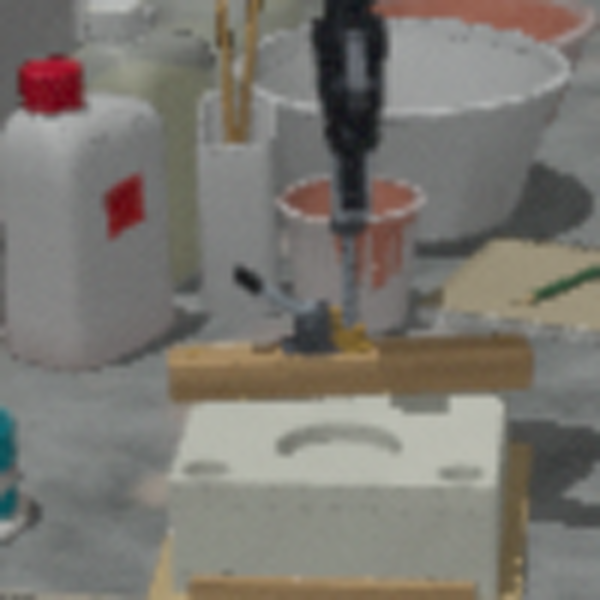

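Run:
```python
from h import *
o,im=snap('scene','c10.png')
C=cam('scene');u,v=map(int,proj(C,[.5166,-.018,.16]));print(u,v)
cv2.imwrite('pics/c10.png',cv2.resize(im[v-50:v+50,u-60:u+60],None,fx=6,fy=6,interpolation=cv2.INTER_CUBIC)[:,:,::-1])
o,im=snap('wrist','w10.png');C=cam('wrist',o)
print('knob if r=0',proj(C,[.5163,-.0176,.186]),'r=8mm',proj(C,[.5163,-.0176,.178]))
cv2.imwrite('pics/w10.png',cv2.resize(im[180:320,200:360],None,fx=4,fy=4,interpolation=cv2.INTER_CUBIC)[:,:,::-1])
```

```text
302 176
knob if r=0 (np.float64(279.09148477733163), np.float64(288.5139756482702)) r=8mm (np.float64(279.09206350798246), np.float64(279.82067648870776))
```

View pics/c10.png

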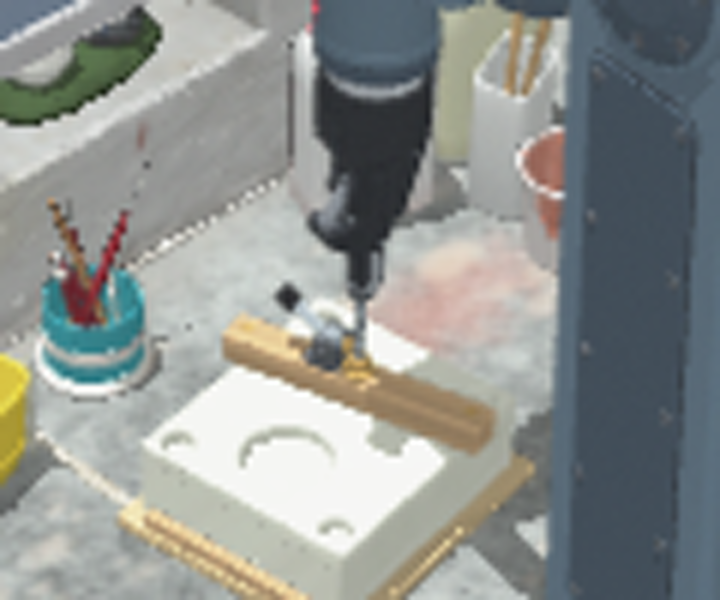

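View pics/w10.png

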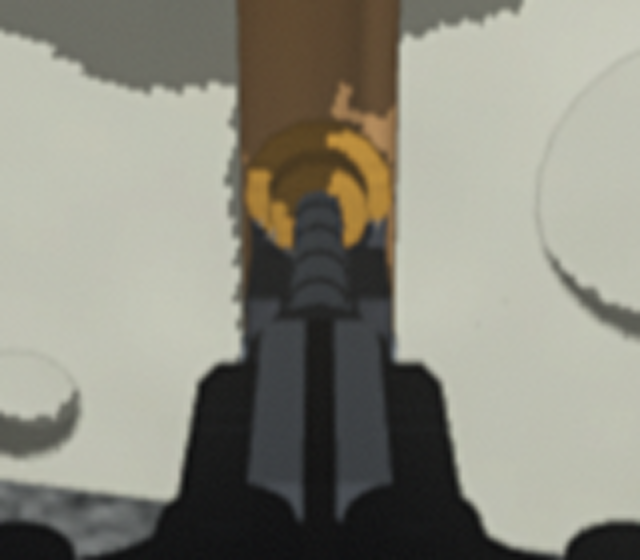

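```bash
python3 -m handwheel '[{"grip":0,"linear":[0,0,0.2],"rotation":[0,0,0]},{"grip":0,"linear":[0,0,0.4],"rotation":[0,0,0]},{"grip":0,"linear":[0,0,0.6],"rotation":[0,0,0]},{"grip":0,"linear":[0,0,0.8],"rotation":[0,0,0]},{"grip":0,"linear":[0,0,1.0],"rotation":[0,0,0]},{"grip":0,"linear":[0,0,1.2],"rotation":[0,0,0]},{"grip":0,"linear":[0,0,1.3],"rotation":[0,0,0]},{"grip":0,"linear":[0,0,1.3],"rotation":[0,0,0]}]'
python3 - <<'E'
from h import *
o,im=snap('side','s11.png')
cv2.imwrite('pics/s11.png',cv2.resize(im[130:230,230:330],None,fx=6,fy=6,interpolation=cv2.INTER_CUBIC)[:,:,::-1])
E
```

```text
time_s: 13.38
eef_pos: [0.5151, -0.0174, 0.1644]
eef_rot: [-0.0, -0.134, 0.991, 0.0]
wrist_force: [0.3, -0.9, -0.1]
opening: -0.0
```

View pics/s11.png

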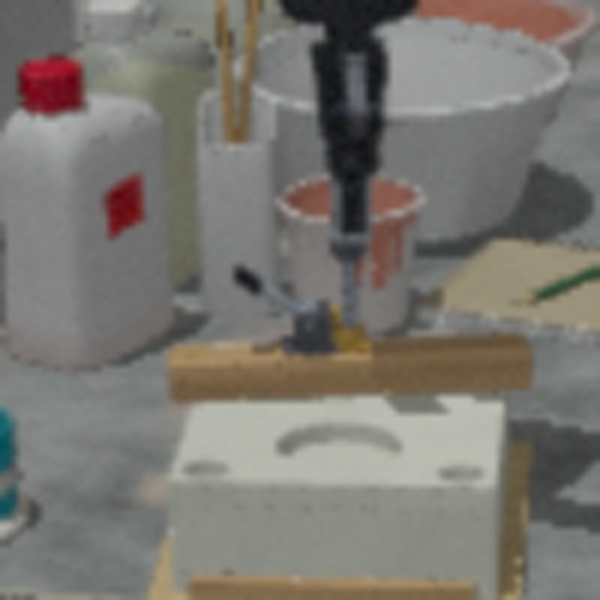

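```bash
python3 -m handwheel '[{"grip":0,"linear":[0,0,0.1],"rotation":[0,0,0]},{"grip":0,"linear":[0,0,0.2],"rotation":[0,0,0]},{"grip":0,"linear":[0,0,0.3],"rotation":[0,0,0]}]'|sed -n '2p;4p'; python3 -m handwheel '[{"grip":0,"linear":[0,0,0.05],"rotation":[0,0,0]},{"grip":0,"linear":[0,0,0.1],"rotation":[0,0,0]}]'|sed -n '2p;4p'
```

```text
eef_pos: [0.5152, -0.0174, 0.1618]
wrist_force: [-0.4, 0.1, 1.3]
eef_pos: [0.5152, -0.0174, 0.1607]
wrist_force: [-0.7, -0.7, 1.8]
```

```bash
python3 -m handwheel '[{"grip":0,"linear":[0,0,0.05],"rotation":[0,0,0]},{"grip":0,"linear":[0,0,0.1],"rotation":[0,0,0]}]'|sed -n '2p;4p'
```

```text
eef_pos: [0.5152, -0.0174, 0.1597]
wrist_force: [-0.7, 0.3, 2.0]
```

```bash
python3 -m handwheel '[{"grip":0,"linear":[0,0,0.05],"rotation":[0,0,0]},{"grip":0,"linear":[0,0,0.09],"rotation":[0,0,0]}]'|sed -n '2p;4p'
```

```text
eef_pos: [0.5152, -0.0174, 0.1588]
wrist_force: [-1.0, 0.8, 1.5]
```

```bash
python3 -m handwheel '[{"grip":0,"linear":[0,0,0.05],"rotation":[0,0,0]},{"grip":0,"linear":[0,0,0.09],"rotation":[0,0,0]}]'|sed -n '2p;4p'
```

```text
eef_pos: [0.5152, -0.0174, 0.1579]
wrist_force: [-1.4, -0.3, 2.1]
```

```bash
python3 -m handwheel '[{"grip":0,"linear":[0,0,0.05],"rotation":[0,0,0]},{"grip":0,"linear":[0,0,0.1],"rotation":[0,0,0]}]'|sed -n '2p;4p'
```

```text
eef_pos: [0.5152, -0.0174, 0.1569]
wrist_force: [-0.9, -1.3, 1.7]
```

```bash
python3 -m handwheel '[{"grip":0,"linear":[0,0,0.05],"rotation":[0,0,0]},{"grip":0,"linear":[0,0,0.1],"rotation":[0,0,0]}]'|sed -n '2p;4p'
```

```text
eef_pos: [0.5152, -0.0174, 0.1559]
wrist_force: [-1.1, -0.4, 1.8]
```

```bash
python3 -m handwheel '[{"grip":0,"linear":[0,0,0.05],"rotation":[0,0,0]},{"grip":0,"linear":[0,0,0.1],"rotation":[0,0,0]}]'|sed -n '2p;4p'
```

```text
eef_pos: [0.5152, -0.0174, 0.1549]
wrist_force: [-1.0, 0.1, 2.1]
```

```bash
python3 -m handwheel '[{"grip":0,"linear":[0,0,0.05],"rotation":[0,0,0]},{"grip":0,"linear":[0,0,0.1],"rotation":[0,0,0]}]'|sed -n '2p;4p'
```

```text
eef_pos: [0.5152, -0.0174, 0.1539]
wrist_force: [-1.2, 0.1, 2.0]
```

```bash
python3 -m handwheel '[{"grip":0,"linear":[0,0,0.05],"rotation":[0,0,0]},{"grip":0,"linear":[0,0,0.1],"rotation":[0,0,0]}]'|sed -n '2p;4p'
```

```text
eef_pos: [0.5152, -0.0174, 0.153]
wrist_force: [-1.4, 0.8, 1.0]
```

```bash
python3 -m handwheel '[{"grip":0,"linear":[0,0,0.05],"rotation":[0,0,0]},{"grip":0,"linear":[0,0,0.1],"rotation":[0,0,0]}]'|sed -n '2p;4p'
```

```text
eef_pos: [0.5152, -0.0174, 0.1519]
wrist_force: [-1.7, -0.1, 1.7]
```

```bash
python3 -m handwheel '[{"grip":0,"linear":[0,0,0.05],"rotation":[0,0,0]},{"grip":0,"linear":[0,0,0.1],"rotation":[0,0,0]}]'|sed -n '2p;4p'
```

```text
eef_pos: [0.5152, -0.0174, 0.1509]
wrist_force: [-1.0, 0.1, 1.0]
```

```bash
python3 -m handwheel '[{"grip":0,"linear":[0,0,0.05],"rotation":[0,0,0]},{"grip":0,"linear":[0,0,0.1],"rotation":[0,0,0]}]'|sed -n '2p;4p'
```

```text
eef_pos: [0.5153, -0.0174, 0.1499]
wrist_force: [-0.8, 0.4, 1.8]
```

```bash
python3 -m handwheel '[{"grip":0,"linear":[0,0,0.05],"rotation":[0,0,0]},{"grip":0,"linear":[0,0,0.1],"rotation":[0,0,0]}]'|sed -n '2p;4p'
```

```text
eef_pos: [0.5155, -0.0176, 0.1497]
wrist_force: [-3.6, -0.7, 9.8]
```

```bash
python3 -m handwheel '[{"grip":0,"linear":[0,0,0],"rotation":[0,0,0]},{"grip":0,"linear":[0,0,0],"rotation":[0,0,0]},{"grip":0,"linear":[0,0,0],"rotation":[0,0,0]}]'
python3 - <<'E'
from h import *
o,im=snap('side','s12.png')
cv2.imwrite('pics/s12.png',cv2.resize(im[130:230,230:330],None,fx=6,fy=6,interpolation=cv2.INTER_CUBIC)[:,:,::-1])
E
```

```text
time_s: 16.1
eef_pos: [0.5155, -0.0177, 0.1497]
eef_rot: [0.0, -0.134, 0.991, -0.0]
wrist_force: [-2.4, -0.7, 6.6]
opening: 0.002
```

View pics/s12.png

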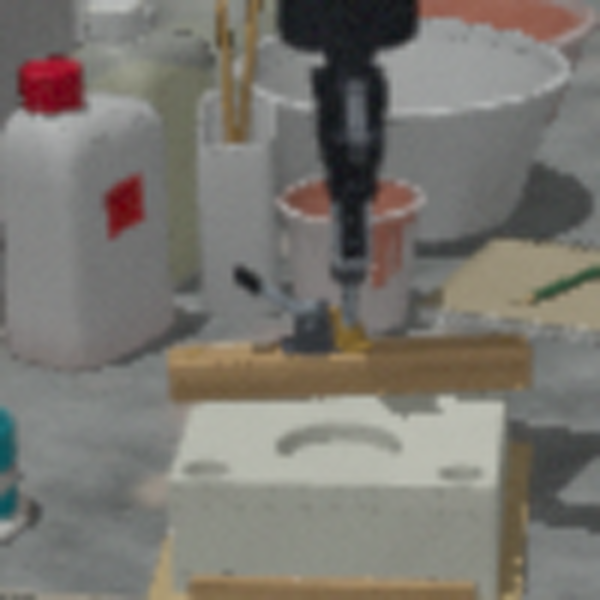

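```bash
python3 -m handwheel '[{"grip":0,"linear":[0,0,-0.05],"rotation":[0,0,0]},{"grip":0,"linear":[0,0,-0.3],"rotation":[0,0,0]},{"grip":0,"linear":[0,0,-2],"rotation":[0,0,0]},{"grip":0,"linear":[-3,0,-5],"rotation":[0,0,0]},{"grip":0,"linear":[-6,0,-8],"rotation":[0,0,0]},{"grip":0,"linear":[-9,0,-10],"rotation":[0,0,0]},{"grip":0,"linear":[-9,0,-10],"rotation":[0,0,0]},{"grip":0,"linear":[-9,0,-10],"rotation":[0,0,0]},{"grip":0,"linear":[-9,0,-10],"rotation":[0,0,0]}]'
python3 - <<'E'
from h import *
o,im=snap('wrist','w13.png');print(o['eef_pos'])
cv2.imwrite('pics/w13c.png',cv2.resize(im[60:230,190:380],None,fx=3.5,fy=3.5,interpolation=cv2.INTER_CUBIC)[:,:,::-1])
E
```

```text
time_s: 16.9
eef_pos: [0.6011, 0.0066, 0.2477]
eef_rot: [-0.001, -0.134, 0.991, 0.0]
wrist_force: [-0.7, 0.0, -0.8]
opening: 0.002
[0.6011193  0.00663151 0.24769586]
```

View pics/w13c.png

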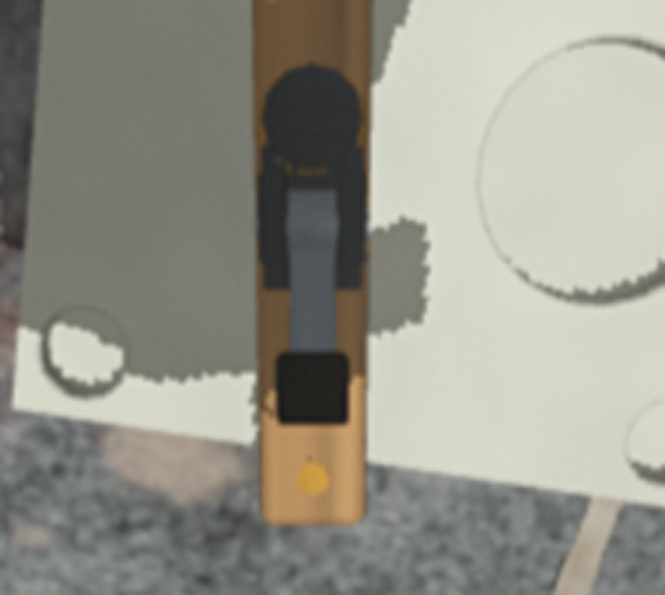

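Run:
```python
from h import *
C=cam('wrist',status.get_obs());f=lambda u,v:(190+(u-1.2)/3.5,60+(v-1.2)/3.5)
print('knob',onz(C,*f(312,115),.150),'pin',onz(C,*f(312,478),.1025),'pad',onz(C,*f(313,388),.146))
# pad at gauge x=55 from centre, and at 61
c=np.array([.5166,-.0175]);g=np.array([.9646,.2639])
print(c+.055*g, c+.061*g)
p=c+.055*g; print(rel([*p,.160],195.3))
```

```text
knob [ 0.51582381 -0.01733379  0.15      ] pin [0.59885437 0.00542628 0.1025    ] pad [ 0.56843409 -0.00269769  0.146     ]
[ 0.569653  -0.0029855] [ 0.5754406 -0.0014021]
(array([ 3.21, -0.11,  8.73]), array([ 0.07, -0.17,  0.1 ]))
```

```bash
python3 -m handwheel '[{"grip":0,"linear":[1.5,0,2],"rotation":[0,0,0]},{"grip":0,"linear":[3.1,-0.05,4.5],"rotation":[0,0,0]},{"grip":0,"linear":[3.1,-0.05,7],"rotation":[0,0,0]},{"grip":0,"linear":[3.1,-0.05,8.6],"rotation":[0,0,0]},{"grip":0,"linear":[3.1,-0.05,8.6],"rotation":[0,0,0]},{"grip":0,"linear":[3.1,-0.05,8.6],"rotation":[0,0,0]},{"grip":0,"linear":[3.1,-0.05,8.6],"rotation":[0,0,0]}]'
python3 - <<'E'
from h import *
print(rel([.569653,-.0029855,.150],195.3))
o,im=snap('side','s14.png')
cv2.imwrite('pics/s14.png',cv2.resize(im[130:230,230:330],None,fx=6,fy=6,interpolation=cv2.INTER_CUBIC)[:,:,::-1])
E
```

```text
time_s: 17.53
eef_pos: [0.5723, -0.0025, 0.1637]
eef_rot: [0.0, -0.134, 0.991, -0.0]
wrist_force: [0.8, -0.7, -0.3]
opening: -0.003
(array([0.27, 0.02, 1.37]), array([-0.02,  0.03,  0.08]))
```

View pics/s14.png

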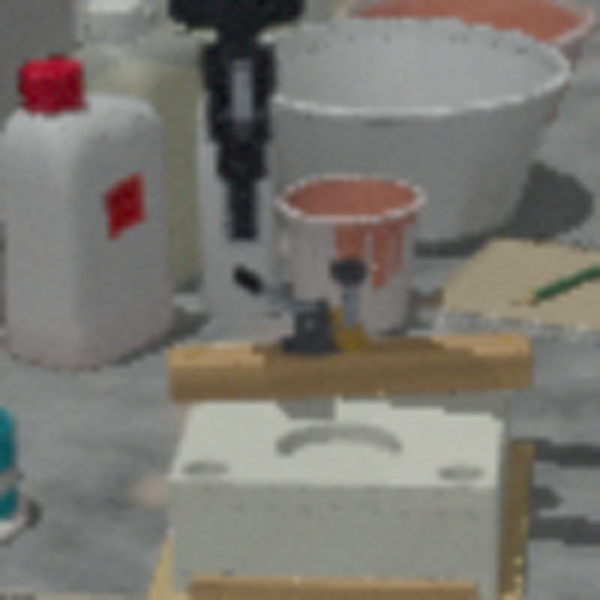

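```bash
python3 -m handwheel '[{"grip":0,"linear":[0.2,0,0.6],"rotation":[0,0,0]},{"grip":0,"linear":[0.2,0,1.2],"rotation":[0,0,0]},{"grip":0,"linear":[0.2,0,1.4],"rotation":[0,0,0]},{"grip":0,"linear":[0.2,0,1.4],"rotation":[0,0,0]}]'
python3 -m handwheel '[{"grip":0,"linear":[0,0,0.2],"rotation":[0,0,0]},{"grip":0,"linear":[-0.05,0,0.4],"rotation":[0,0,0]},{"grip":0,"linear":[-0.1,0,0.6],"rotation":[0,0,0]},{"grip":0,"linear":[-0.15,0,0.8],"rotation":[0,0,0]}]'
```

```text
time_s: 17.92
eef_pos: [0.5707, -0.0027, 0.149]
eef_rot: [0.0, -0.134, 0.991, -0.0]
wrist_force: [0.6, 0.5, 0.9]
opening: -0.003
time_s: 18.25
eef_pos: [0.5723, -0.0024, 0.1413]
eef_rot: [0.001, -0.134, 0.991, -0.0]
wrist_force: [1.8, 0.6, 1.9]
opening: -0.002
```

```bash
python3 -m handwheel '[{"grip":0,"linear":[-0.05,0,0.2],"rotation":[0,0,0]},{"grip":0,"linear":[-0.1,0,0.4],"rotation":[0,0,0]},{"grip":0,"linear":[-0.15,0,0.6],"rotation":[0,0,0]},{"grip":0,"linear":[-0.2,0,0.8],"rotation":[0,0,0]},{"grip":0,"linear":[-0.2,0,0.8],"rotation":[0,0,0]}]'
python3 -m handwheel '[{"grip":0,"linear":[-0.05,0,0.2],"rotation":[0,0,0]},{"grip":0,"linear":[-0.1,0,0.4],"rotation":[0,0,0]},{"grip":0,"linear":[-0.1,0,0.5],"rotation":[0,0,0]},{"grip":0,"linear":[-0.1,0,0.5],"rotation":[0,0,0]}]'
```

```text
time_s: 18.67
eef_pos: [0.5732, -0.0018, 0.1322]
eef_rot: [-0.001, -0.134, 0.991, 0.0]
wrist_force: [0.2, 0.4, 0.5]
opening: -0.0
time_s: 19.0
eef_pos: [0.5743, -0.0015, 0.1275]
eef_rot: [-0.0, -0.134, 0.991, 0.0]
wrist_force: [-1.3, 0.1, 0.8]
opening: -0.0
```

```bash
for i in 1 2 3; do python3 -m handwheel '[{"grip":0,"linear":[0,0,0.1],"rotation":[0,0,0]},{"grip":0,"linear":[0,0,0.1],"rotation":[0,0,0]}]'|sed -n '2p;4p';done
python3 - <<'E'
from h import *
o,im=snap('side','s15.png')
cv2.imwrite('pics/s15.png',cv2.resize(im[130:230,230:330],None,fx=6,fy=6,interpolation=cv2.INTER_CUBIC)[:,:,::-1])
E
```

```text
eef_pos: [0.5745, -0.0015, 0.1268]
wrist_force: [-0.2, 1.0, -0.0]
eef_pos: [0.5747, -0.0015, 0.126]
wrist_force: [0.9, -0.7, 0.5]
eef_pos: [0.5748, -0.0015, 0.125]
wrist_force: [-0.3, 0.7, 0.7]
```

View pics/s15.png

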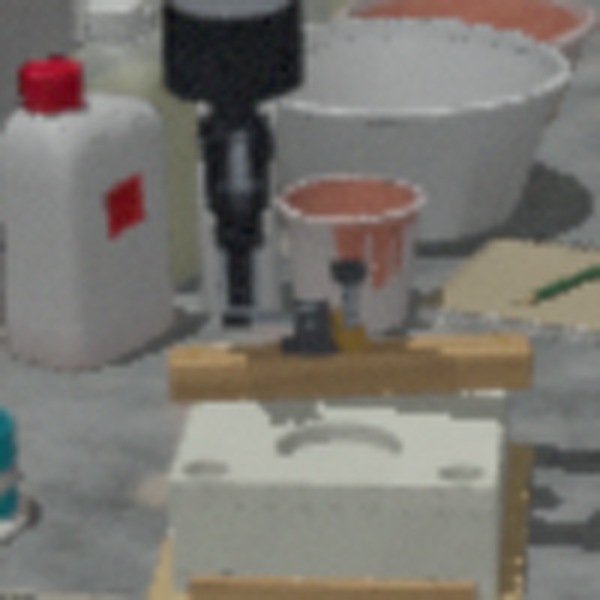

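```bash
for i in 1 2 ; do python3 -m handwheel '[{"grip":0,"linear":[0,0,0.1],"rotation":[0,0,0]},{"grip":0,"linear":[0,0,0.1],"rotation":[0,0,0]}]'|sed -n '2p;4p';done
```

```text
eef_pos: [0.5749, -0.0015, 0.124]
wrist_force: [0.3, -0.5, 1.5]
eef_pos: [0.5749, -0.0016, 0.1233]
wrist_force: [0.0, 0.7, 3.5]
```

```bash
python3 -m handwheel '[{"grip":0,"linear":[0,0,0.1],"rotation":[0,0,0]},{"grip":0,"linear":[0,0,0.1],"rotation":[0,0,0]}]'|sed -n '2p;4p'
```

```text
eef_pos: [0.575, -0.0016, 0.1231]
wrist_force: [-2.2, 2.4, 8.2]
```

```bash
python3 -m handwheel '[{"grip":0,"linear":[0,0,0.1],"rotation":[0,0,0]},{"grip":0,"linear":[0,0,0.1],"rotation":[0,0,0]}]'|sed -n '2p;4p'
```

```text
eef_pos: [0.5751, -0.0016, 0.1229]
wrist_force: [-4.8, 0.5, 14.3]
```

```bash
python3 -m handwheel '[{"grip":0,"linear":[0,0,-0.2],"rotation":[0,0,0]},{"grip":0,"linear":[0,0,-0.4],"rotation":[0,0,0]},{"grip":0,"linear":[0,0,-2],"rotation":[0,0,0]},{"grip":0,"linear":[0,0,-5],"rotation":[0,0,0]},{"grip":0,"linear":[-2,0,-8],"rotation":[0,0,0]},{"grip":0,"linear":[-3,0,-12],"rotation":[0,0,0]},{"grip":0,"linear":[-3,0,-12.5],"rotation":[0,0,0]},{"grip":0,"linear":[-3,0,-12.5],"rotation":[0,0,0]},{"grip":0,"linear":[-3,0,-12.5],"rotation":[0,0,0]},{"grip":0,"linear":[-3,0,-12.5],"rotation":[0,0,0]}]'
python3 - <<'E'
from h import *
o,im=snap('wrist','w16.png');print(o['eef_pos'])
cv2.imwrite('pics/w16c.png',cv2.resize(im[40:230,190:380],None,fx=3.1,fy=3.1,interpolation=cv2.INTER_CUBIC)[:,:,::-1])
o,im=snap('side','s16.png')
cv2.imwrite('pics/s16.png',cv2.resize(im[130:230,230:330],None,fx=6,fy=6,interpolation=cv2.INTER_CUBIC)[:,:,::-1])
E
```

```text
time_s: 21.05
eef_pos: [0.6022, 0.0065, 0.2438]
eef_rot: [-0.002, -0.134, 0.991, 0.001]
wrist_force: [0.5, 0.5, -0.4]
opening: -0.001
[0.60220492 0.00648554 0.24376347]
```

View pics/w16c.png

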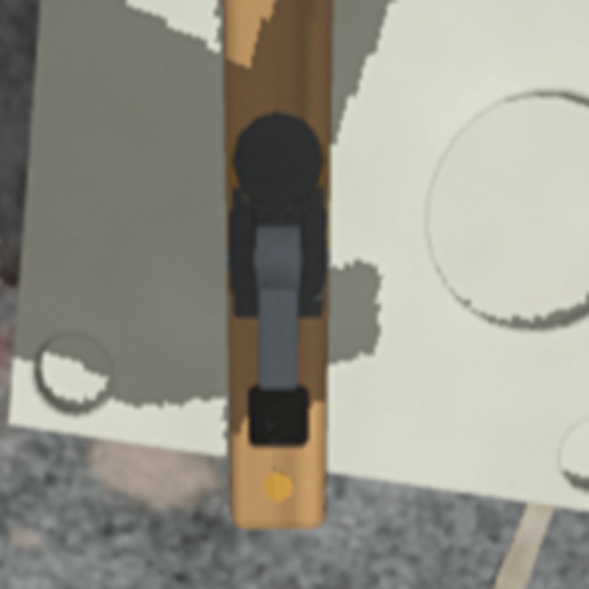

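View pics/s16.png

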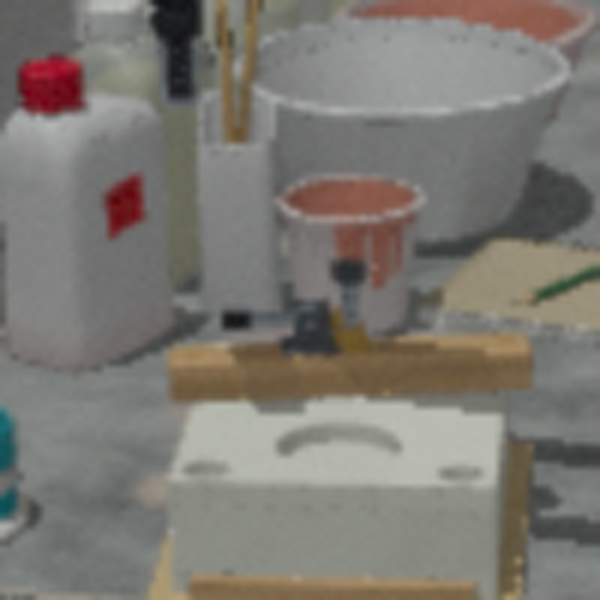

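Run:
```python
from h import *
C=cam('wrist',status.get_obs());f=lambda u,v:(190+(u-1.05)/3.1,40+(v-1.05)/3.1)
print('knob',onz(C,*f(278,158),.150),'pin',onz(C,*f(279,487),.1025),'pad',onz(C,*f(279,416),.123))
print(rel([.5162,-.0176,.160],195.3))
```

```text
knob [ 0.51628827 -0.01733902  0.15      ] pin [0.59975497 0.00595943 0.1025    ] pad [ 0.57600198 -0.00062889  0.123     ]
(array([ 8.9 , -0.05,  8.4 ]), array([ 0.09, -0.21,  0.09]))
```

The gauge hasn't shifted and the pad is level. I'll press the knob once more, lightly, to make sure the rod is seated now that the clamp is closed.

```bash
python3 -m handwheel '[{"grip":0,"linear":[3,0,0],"rotation":[0,0,0]},{"grip":0,"linear":[6,0,1],"rotation":[0,0,0]},{"grip":0,"linear":[8.8,0,3],"rotation":[0,0,0]},{"grip":0,"linear":[8.9,0,5.5],"rotation":[0,0,0]},{"grip":0,"linear":[8.9,0,7.5],"rotation":[0,0,0]},{"grip":0,"linear":[8.9,0,8.4],"rotation":[0,0,0]},{"grip":0,"linear":[8.9,0,8.4],"rotation":[0,0,0]},{"grip":0,"linear":[8.9,0,8.4],"rotation":[0,0,0]},{"grip":0,"linear":[8.9,0,8.4],"rotation":[0,0,0]}]'
```

```text
time_s: 21.9
eef_pos: [0.5187, -0.0174, 0.163]
eef_rot: [0.001, -0.134, 0.991, -0.0]
wrist_force: [0.5, -0.6, 0.5]
opening: -0.001
```

```bash
python3 -m handwheel '[{"grip":0,"linear":[0.2,0,0.5],"rotation":[0,0,0]},{"grip":0,"linear":[0.2,0,1.0],"rotation":[0,0,0]},{"grip":0,"linear":[0.2,0,1.1],"rotation":[0,0,0]},{"grip":0,"linear":[0.2,0,1.1],"rotation":[0,0,0]}]'|sed -n '2p;4p'
python3 -m handwheel '[{"grip":0,"linear":[0,0,0.05],"rotation":[0,0,0]},{"grip":0,"linear":[0,0,0.1],"rotation":[0,0,0]}]'|sed -n '2p;4p'
```

```text
eef_pos: [0.5156, -0.0177, 0.1506]
wrist_force: [-0.6, 1.1, 0.7]
eef_pos: [0.516, -0.0178, 0.1501]
wrist_force: [0.5, -0.1, 0.2]
```

```bash
python3 -m handwheel '[{"grip":0,"linear":[0,0,0.05],"rotation":[0,0,0]},{"grip":0,"linear":[0,0,0.05],"rotation":[0,0,0]}]'|sed -n '2p;4p'
```

```text
eef_pos: [0.5161, -0.0178, 0.1498]
wrist_force: [-0.5, -0.8, 2.2]
```

```bash
python3 -m handwheel '[{"grip":0,"linear":[0,0,0.05],"rotation":[0,0,0]},{"grip":0,"linear":[0,0,0.05],"rotation":[0,0,0]}]'|sed -n '2p;4p'
```

```text
eef_pos: [0.5161, -0.0179, 0.1498]
wrist_force: [-1.7, 0.3, 5.9]
```

```bash
python3 -m handwheel '[{"grip":0,"linear":[0,0,0.03],"rotation":[0,0,0]},{"grip":0,"linear":[0,0,0],"rotation":[0,0,0]},{"grip":0,"linear":[0,0,-0.3],"rotation":[0,0,0]},{"grip":0,"linear":[0,0,-3],"rotation":[0,0,0]},{"grip":0,"linear":[-3,0,-6],"rotation":[0,0,0]},{"grip":0,"linear":[-6,0,-9],"rotation":[0,0,0]},{"grip":0,"linear":[-9,0,-11],"rotation":[0,0,0]},{"grip":0,"linear":[-9,0,-11],"rotation":[0,0,0]},{"grip":0,"linear":[-9,0,-11],"rotation":[0,0,0]},{"grip":0,"linear":[-9,0,-11],"rotation":[0,0,0]},{"grip":0,"linear":[-9,0,-11],"rotation":[0,0,0]}]'
python3 - <<'E'
from h import *
o,im=snap('wrist','w17.png');print(o['eef_pos'])
cv2.imwrite('pics/w17c.png',cv2.resize(im[40:230,190:380],None,fx=3.1,fy=3.1,interpolation=cv2.INTER_CUBIC)[:,:,::-1])
o,im=snap('side','s17.png')
cv2.imwrite('pics/s17.png',cv2.resize(im[130:230,230:330],None,fx=6,fy=6,interpolation=cv2.INTER_CUBIC)[:,:,::-1])
E
```

```text
time_s: 23.65
eef_pos: [0.601, 0.0061, 0.2572]
eef_rot: [-0.002, -0.134, 0.991, 0.0]
wrist_force: [-0.0, 0.6, 0.4]
opening: 0.001
[0.60099749 0.00612604 0.25719119]
```

View pics/w17c.png

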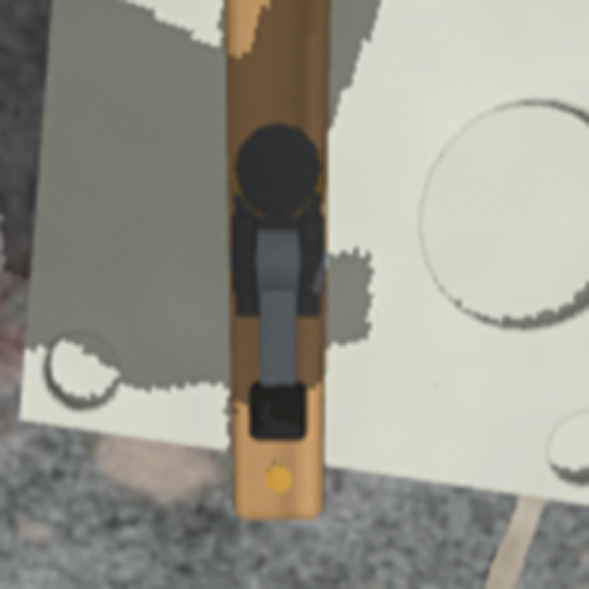

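View pics/s17.png

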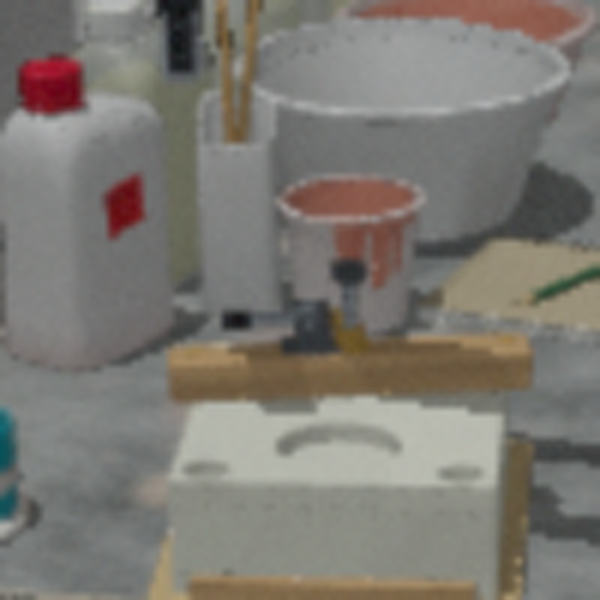

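Nothing has changed in these pictures: the lever is level, the rod is down, the bar is flat and the arm is clear.

```bash
python3 -c "
from bench import ctrl
print(ctrl.hand_in())"
```

```text
the job is handed in; nothing more can be done
None
```

The gauge is standing on the mould over the dowel bore, with the rod on the bottom and the clamp lever fully down. I handed the job in at about 24 s. The bore measures roughly 34 mm deep, good to 1–2 mm: rod travel was about 36 mm, read from the finger height.

- **Placing:** after release, the knob and pin lay within about 1 mm of the bore axis, worked out from the mould's recesses and dish. The bar looked flat in the side view.
- **Rod:** I lowered it in 1 mm steps. At the bottom the peak wrist reading was 9.8 N, drag included, against the 20 N limit.
- **Clamp:** the lever met a hard stop with the fingertip at z = 0.123 m, as expected for level, with up to about 14 N on the pad. Afterwards the pad lay about 62 mm along the gauge, which also matches level.
- **Last checks:** a light second press on the knob, peaking at 5.9 N in the readings, met resistance at the same height (0.1498 m against 0.1497 m), so the rod had not lifted. Final views show the gauge unmoved and the arm clear. I moved nothing near the notebook, pencil, blank or cup, but did not measure their positions.

**Not confirmed:** the contact force that remains between rod and plaster cannot be seen directly. The wrist force also read lower than the stated 2.5 N drag while the rod was sliding (about 1–2 N). The side pictures confirmed that the rod was moving.

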